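# Pack up the sharpening kit in two stack-and-nest totes

### The job

Pack up the sharpening kit: lay the two small grey dressing stones flat on the floor of the deep tote, side by side, without dropping them (they chip). Then stack the shallow tote on the deep one, turned end for end so that its floor stands on the ledges inside the deep tote's rim and it cannot sink in on the stones: their hand notches end up at opposite ends. The black loupe case and the red burr block go in the shallow tote, upright, one on each side of its grip rib.

Things in the scene. Friction and masses are not known exactly. Their poses are not given: they have to be found in the camera images.
- deep_tote: Deep stack-and-nest tote, grey plastic, loose, 0.5 kg, open top, no rib: 197 (x) x 137 (y) mm over the rim, 60 high. Origin: centre of its underside, z up. Floor 4 mm thick, 164 x 104 inside; walls 2.5 mm, leaning out 10 degrees. A wall cabinet overhangs the bench from x 0.58 m, z 0.26 m up; a fixed drawer box (x 0.25 to 0.46, y -0.13 to 0.17, z to 0.14 m) stands between left and right.
- deep_tote_seat (a point): Centre of the deep tote, 54 mm above its underside, at the height of its four ledges: flat tops of hollow wall columns (20 mm wide, 12 mm inward) on both long walls at tote x = -30 and +60 mm, 6 mm below the rim. The shallow tote turned end for end (its +x along this -x) stands on them inside the rim, its underside at this point, 4 mm play all round; same way round it sinks in.
- deep_tote_notch (a point): Hand notch in the rim of the deep tote's +x end wall, 60 mm wide, 16 mm deep (the -x end has none). Point: middle of its lower edge, 92 mm from the tote's middle, 44 mm above its underside; axes as the tote's.
- shallow_tote: Shallow stack-and-nest tote, grey plastic, loose, 0.2 kg: rim, columns (x = -30, +60 mm), walls, 4 mm floor and +x notch as the deep one, but 45 mm high, with a grip rib across its middle. Origin: centre of its underside, z up. A bay each side of the rib: floor x 6 to 84 mm, y +-54 (+-42 between columns). Starts standing the same way round as the deep tote, within 35 degrees, on the other side of the drawer box.
- shallow_tote_rib (a point): Grip point in the middle of the shallow tote's solid rib, 27 mm above the tote's underside. The rib is 12 mm thick (tote's x), runs from side wall to side wall (y), its top 36 mm above the underside. Lift the tote here, a finger in each bay, closing along the tote's x. Axes as the tote's.
- shallow_tote_notch (a point): Middle of the lower edge of the hand notch in the shallow tote's +x end wall: 92 mm from the tote's middle, 29 mm above its underside; axes as the tote's.
- large_stone_centre (a point): Centre of the larger dressing stone, a dark grey slab 43 (x) x 70 (y) x 14 mm (z up), about 0.1 kg, lying flat on the bench; grip it across x.
- small_stone_centre (a point): Centre of the smaller dressing stone, a lighter grey slab 31 (x) x 45 (y) x 14 mm (z up), about 0.04 kg, lying flat on the bench; grip it across x.
- loupe_case_centre (a point): Centre of the black loupe case, a rounded black box 34 (x) x 60 (y) x 38 mm (z up), 0.06 kg, standing on the bench; grip it across x.
- burr_block_centre (a point): Centre of the red block that holds four upright steel burrs in a row: the block is 20 (x) x 45 (y) x 16 mm (z up), this point 8 mm above its underside; the burrs rise to 44 mm. 0.05 kg; grip the red block across x.

How it is judged:
On the way, in this order (a step that is already met when the one before it is completed fails the run):
1. both dressing stones lie released and flat on the deep tote's floor (x of large_stone_centre in the frame of deep_tote between -0.085 and 0.085 m and y of large_stone_centre in the frame of deep_tote between -0.055 and 0.055 m and z of large_stone_centre in the frame of deep_tote between 0.004 and 0.017 m and angle between each of large_stone_centre, small_stone_centre's own z axis and vertical below 0.2 rad and x of small_stone_centre in the frame of deep_tote between -0.085 and 0.085 m and y of small_stone_centre in the frame of deep_tote between -0.055 and 0.055 m and z of small_stone_centre in the frame of deep_tote between 0.004 and 0.017 m and contact force between the fingers and large_stone below 0.05 N and contact force between the fingers and small_stone below 0.05 N), for 0.2 s.
2. the shallow tote stands, turned end for end, on the ledges of the deep tote, released (z of shallow_tote in the frame of deep_tote between 0.049 and 0.058 m and horizontal distance between shallow_tote and deep_tote below 0.01 m and x of shallow_tote_notch in the frame of deep_tote below -0.07 m and angle between each of shallow_tote, deep_tote's own z axis and vertical below 0.06 rad and contact force between the fingers and shallow_tote below 0.05 N), for 0.2 s.
At the end, for the whole second after the job is handed in: Shallow tote level on the deep tote's ledges (underside 49 to 58 mm above the deep one's), centred within 10 mm, notches at opposite ends; both stones flat on the deep tote's floor; loupe case and burr block upright (0.2 rad) on the shallow tote's floor, one each side of the rib; all at rest (z of shallow_tote in the frame of deep_tote between 0.049 and 0.058 m and horizontal distance between shallow_tote and deep_tote below 0.01 m and x of shallow_tote_notch in the frame of deep_tote below -0.07 m and angle between each of shallow_tote, deep_tote's own z axis and vertical below 0.06 rad and x of large_stone_centre in the frame of deep_tote between -0.085 and 0.085 m and y of large_stone_centre in the frame of deep_tote between -0.055 and 0.055 m and z of large_stone_centre in the frame of deep_tote between 0.004 and 0.017 m and angle between each of large_stone_centre, small_stone_centre's own z axis and vertical below 0.2 rad and x of small_stone_centre in the frame of deep_tote between -0.085 and 0.085 m and y of small_stone_centre in the frame of deep_tote between -0.055 and 0.055 m and z of small_stone_centre in the frame of deep_tote between 0.004 and 0.017 m and (((x of loupe_case_centre in the frame of shallow_tote between 0.01 and 0.086 m and y of loupe_case_centre in the frame of shallow_tote between -0.055 and 0.055 m and z of loupe_case_centre in the frame of shallow_tote between 0.004 and 0.033 m and angle between loupe_case_centre's own z axis and vertical below 0.2 rad) and (x of burr_block_centre in the frame of shallow_tote between -0.086 and -0.01 m and y of burr_block_centre in the frame of shallow_tote between -0.055 and 0.055 m and z of burr_block_centre in the frame of shallow_tote between 0.004 and 0.022 m and angle between burr_block_centre's own z axis and vertical below 0.2 rad)) or ((x of loupe_case_centre in the frame of shallow_tote between -0.086 and -0.01 m and y of loupe_case_centre in the frame of shallow_tote between -0.055 and 0.055 m and z of loupe_case_centre in the frame of shallow_tote between 0.004 and 0.033 m and angle between loupe_case_centre's own z axis and vertical below 0.2 rad) and (x of burr_block_centre in the frame of shallow_tote between 0.01 and 0.086 m and y of burr_block_centre in the frame of shallow_tote between -0.055 and 0.055 m and z of burr_block_centre in the frame of shallow_tote between 0.004 and 0.022 m and angle between burr_block_centre's own z axis and vertical below 0.2 rad))) and linear speed of each of deep_tote, shallow_tote, large_stone, small_stone, loupe_case, burr_block below 0.02 m/s); the robot touches nothing.
It fails at once if a dressing stone is dropped: it falls free at more than 0.9 m/s (a fall of about 4 cm) ((contact force between each of the arm, the fingers and large_stone below 0.01 N and linear speed of large_stone above 0.9 m/s) or (contact force between each of the arm, the fingers and small_stone below 0.01 N and linear speed of small_stone above 0.9 m/s)).
It also fails if it takes over 128 s, if anything falls off the work surface, if the arm or the gripper's body presses on something with over 40 N, if the wrist force passes 120 N, or if a joint passes its speed limit or range.

### The arm

A 7-joint arm with a two-finger parallel gripper is mounted at the origin on the work surface; the furniture and walls round the work are solid. World frame = base frame: x ahead of the robot, y to its left, z up, the work surface at z = 0. Lengths are in m, angles in rad, forces in N, time in s.
With the tool pointing down it reaches from about 0.4 to 0.9 m from the base axis. Payload 5.5 kg.
Tool frame: the origin (TCP) lies between the finger pads; the fingertips stand 22 mm ahead of it and the grasp point (between the pads) lies 3 mm ahead of it; y points along the fingers, x is the direction in which the jaws open and shut, and the axes are right-handed (so a half turn about y gives the same grasp; the last joint's range is limited). The gripper opens to 92 mm and grips with 3 to 60 N. Pads are 19 mm wide; open, the fingers measure 130 mm over their backs; the gripper's body (75 mm by 190 mm) begins 47 mm behind the grasp point.
Start: joints at [-0.96, 0.501, -0.427, 1.55, 0.221, 1.138, -0.21], TCP at [0.222, 0.611, 0.249] pointing down, gripper open.
Joint ranges: [-2.88, 2.88], [-0.31, 2.03], [-1.54, 1.56], [0.2, 2.42], [-1.41, 4.55], [0.19, 2.02], [-2.57, 2.57]. Speed limits (rad/s): [2.57, 2.57, 3.14, 3.14, 3.14, 3.14, 3.14].

### API

Orientations are given as a rotation vector (axis times angle).
In Python, from station import manip gives the robot as it stands. The module is installed in compiled form; this text tells all that it offers.
- The arm moves only by the shell command python3 -m handwheel 'ROWS' [OPENING]. ROWS is JSON, a list that holds one entry, the list of rows, each a list of 4 numbers: the shift along the tool's x, y, z in mm, then the turn about the tool's y in degrees. A call has 1 to 8 rows; each row is the pose to reach, as a shift and turn from the pose commanded when the call began, along the tool's axes at that moment; what a row does not reach only later rows make up. A row lasts 1/8 s, in which the tool goes at most 62.5 mm and 10.7 degrees, less where a joint would pass 70% of its speed; a pose out of reach is approached as far as the arm can. A call with a gripper value outside its range is refused whole. OPENING is the finger opening in mm, from 0 to 91.8, set as the call begins (- or left out, the last holds). The fingers move at their own pace and stop on an object; the grip force is fixed at half the most. Time passes only in rows, so rows that repeat a pose let the fingers close. It gives the time, the measured TCP pose, the force and the opening at its end, in the units of the state.
- manip.sense(): the state, without advancing time (a new reading comes with each control period).
- manip.camera(name): name is "side" or "top" or "wrist"; returns a dict with "image" (480x640x3 uint8, red, green, blue), "depth" (480x640 float32, m along the optical axis (not along the pixel's ray), 0 where there is no reading), "fovy" (degrees; the focal length in pixels is half the picture's height over the tangent of half this angle, whatever the lens; pixels are square), "cx", "cy" (the principal point, pixels), "dist" ([k1, k2, p1, p2, k3] as OpenCV has them; the pictures are not rectified), "cam_to_world" (4x4, takes a point from camera to world coordinates); the wrist camera has in their place "hand_eye" (4x4, takes a point from camera to tool coordinates, whose origin is the TCP and whose axes are the tool frame's). Camera axes: x right, y down, z forward; pixel columns grow to the right and rows downward; lengths in m; the calibration is good to about 2 mm. A picture is of the moment at which its call begins: read the wrist's pose just before it.
- manip.finish_job(): hands the job in, once; it reports no verdict.
The state is a dict: "time_s": time; "joint_positions": joint angles; "qd": joint speeds; "joint_efforts": joint torques, N m; "position": TCP position; "tool_rot": TCP orientation; "contact_force": force on the tool from outside, world axes, zero at the start; "ft_torque": the same for the moment, N m; "gripper_width": finger opening in m.
Only numpy, scipy, OpenCV 4.12 (cv2) and the standard library are available. Lean on these libraries where they do the work, as an engineer would, in place of code of your own. Each camera call takes 0.05 s, during which the arm holds its last target.

## Working session

There is one attempt and no reset: what is moved stays moved. The work goes in short steps, Python scripts to look and compute and a shell command to move; the robot and the scene stay as the last step left them, time stands still between calls to the robot, and variables do not carry over. Pictures are saved under pics/ and viewed, and the job is handed in when it is done.

```bash
mkdir -p pics; ls
cat > h.py <<'E'
import numpy as np,cv2
from station import manip
from scipy.spatial.transform import Rotation as R
E
python3 - <<'E'
from h import *
print(manip.sense())
for n in ["side","top","wrist"]:
    c=manip.camera(n)
    cv2.imwrite(f"pics/{n}0.png",c["image"][:,:,::-1])
    print(n,c["fovy"],c["cx"],c["cy"],c["dist"],np.round(np.array(c.get("cam_to_world",c.get("hand_eye"))),3))
    np.savez(f"{n}0.npz",**{k:np.array(v) for k,v in c.items()})
E
```

```text
pics
{'time_s': 0.0, 'joint_positions': array([-0.95977105,  0.5018372 , -0.426813  ,  1.5514773 ,  0.22080886,
        1.13829661, -0.21030127]), 'qd': array([ 0.00162595, -0.00164154,  0.00222399, -0.00094695,  0.00010486,
        0.00083448, -0.00043582]), 'joint_efforts': array([ 1.21770663e-04, -5.66557753e+01, -5.81664026e+00, -2.79113638e+01,
       -6.86197844e-02,  3.06943688e-02,  1.96927044e-04]), 'position': array([0.2213581 , 0.61043192, 0.24767556]), 'tool_rot': array([-1.35497972, -0.94812769,  0.95083595]), 'contact_force': array([ 0.37636166,  0.50023896, -0.06354351]), 'ft_torque': array([ 0.02739177, -0.0003497 ,  0.005569  ]), 'gripper_width': 0.09188110527612091}
side 45.70680760085287 318.6009058450015 238.51539793022886 [-0.09135398  0.          0.          0.          0.        ] [[ 0.853 -0.286  0.436 -0.16 ]
 [-0.521 -0.436  0.734 -0.962]
 [-0.02  -0.853 -0.521  0.797]
 [ 0.     0.     0.     1.   ]]
top 57.66808542988721 322.7609258771831 240.10285072560262 [-0.02549483  0.          0.          0.          0.        ] [[ 0.022 -0.988  0.154  0.265]
 [-1.    -0.021  0.011  0.045]
 [-0.008 -0.155 -0.988  1.222]
 [ 0.     0.     0.     1.   ]]
wrist 65.87022647775204 321.1712394636146 236.30278253700973 [-0.05192233  0.          0.          0.          0.        ] [[ 1.     0.     0.    -0.   ]
 [-0.    -0.268  0.963 -0.136]
 [ 0.001 -0.963 -0.268  0.072]
 [ 0.     0.     0.     1.   ]]
```

View pics/side0.png

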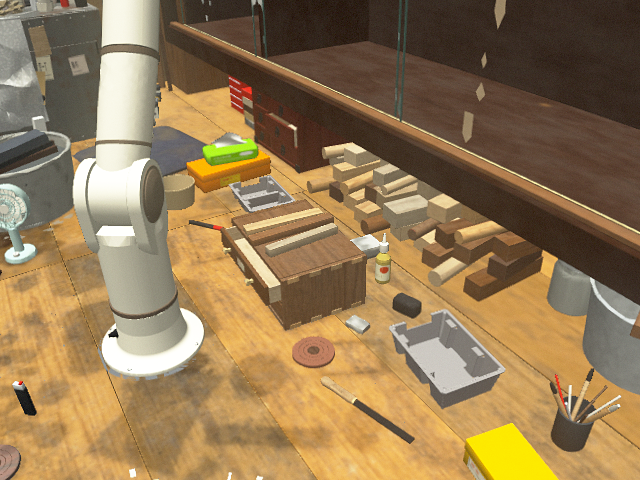

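View pics/top0.png

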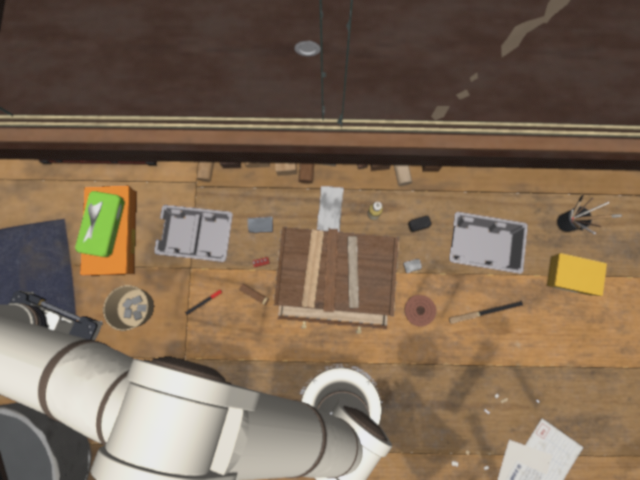

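View pics/wrist0.png

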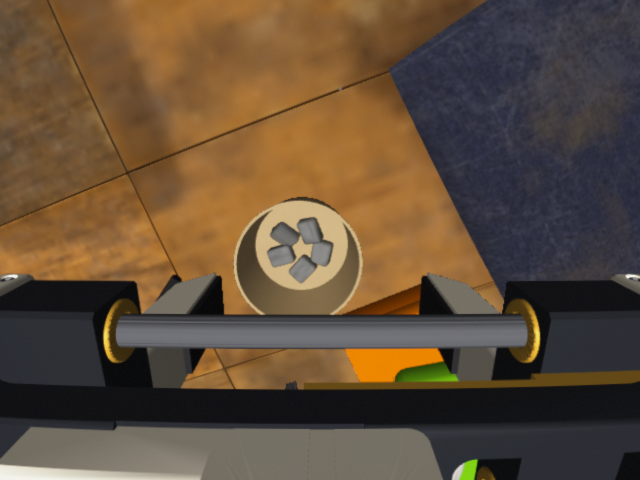

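```bash
cat >> h.py <<'E'
def K(c):
    f=240/np.tan(np.radians(float(c["fovy"]))/2)
    return np.array([[f,0,float(c["cx"])],[0,f,float(c["cy"])],[0,0,1]])
def load(n): return dict(np.load(n))
def rays(c,px):
    u=cv2.undistortPoints(np.array(px,float).reshape(-1,1,2),K(c),np.array(c["dist"],float)).reshape(-1,2)
    return np.c_[u,np.ones(len(u))]
def onplane(c,px,z,T=None):
    T=np.array(c["cam_to_world"]) if T is None else T
    d=rays(c,px)@T[:3,:3].T; o=T[:3,3]
    return o+d*((z-o[2])/d[:,2])[:,None]
def pt(c,px,T=None):
    T=np.array(c["cam_to_world"]) if T is None else T
    px=np.array(px); r=rays(c,px)
    dz=np.array([np.array(c["depth"])[int(round(v)),int(round(u))] for u,v in px])
    return r*dz[:,None]@T[:3,:3].T+T[:3,3]
def tool():
    s=manip.sense(); T=np.eye(4); T[:3,:3]=R.from_rotvec(s["tool_rot"]).as_matrix(); T[:3,3]=s["position"]; return T
def wristT(c,T): return T@np.array(c["hand_eye"])
def snap(n,name):
    T=tool(); c=manip.camera(n); cv2.imwrite(f"pics/{name}.png",np.ascontiguousarray(c["image"][:,:,::-1]))
    c=dict(c)
    if n=="wrist": c["cam_to_world"]=wristT(c,T)
    np.savez(name+".npz",**{k:np.array(v) for k,v in c.items()}); return c
E
python3 - <<'E'
from h import *
print(tool())
im=cv2.imread("pics/top0.png")
cv2.imwrite("pics/topL.png",cv2.resize(im[190:310,140:300],None,fx=5,fy=5,interpolation=cv2.INTER_CUBIC))
cv2.imwrite("pics/topR.png",cv2.resize(im[190:310,380:540],None,fx=5,fy=5,interpolation=cv2.INTER_CUBIC))
c=load("top0.npz")
d=c["depth"]
print(d[300,200],d[242,488],d[225,260],d[207,330],d[266,413],d[223,420],d[262,261])
print(np.round(pt(c,[(194,233),(260,225),(261,262),(420,223),(413,266),(488,242),(330,207),(250,292)]),3))
E
```

```text
[[ 3.40808649e-01 -6.00826745e-04 -9.40132493e-01  2.21395146e-01]
 [ 9.40131371e-01 -1.45375875e-03  3.40809171e-01  6.10576266e-01]
 [-1.57149310e-03 -9.99998763e-01  6.94025164e-05  2.47886644e-01]
 [ 0.00000000e+00  0.00000000e+00  0.00000000e+00  1.00000000e+00]]
1.2174032 1.2313153 1.2312737 1.2239932 1.2084665 1.2020521 1.2163557
[[ 0.463  0.416  0.037]
 [ 0.494  0.237  0.014]
 [ 0.389  0.23   0.013]
 [ 0.503 -0.209  0.04 ]
 [ 0.386 -0.193  0.015]
 [ 0.46  -0.41   0.002]
 [ 0.546  0.04   0.027]
 [ 0.305  0.255  0.024]]
```

View pics/topL.png

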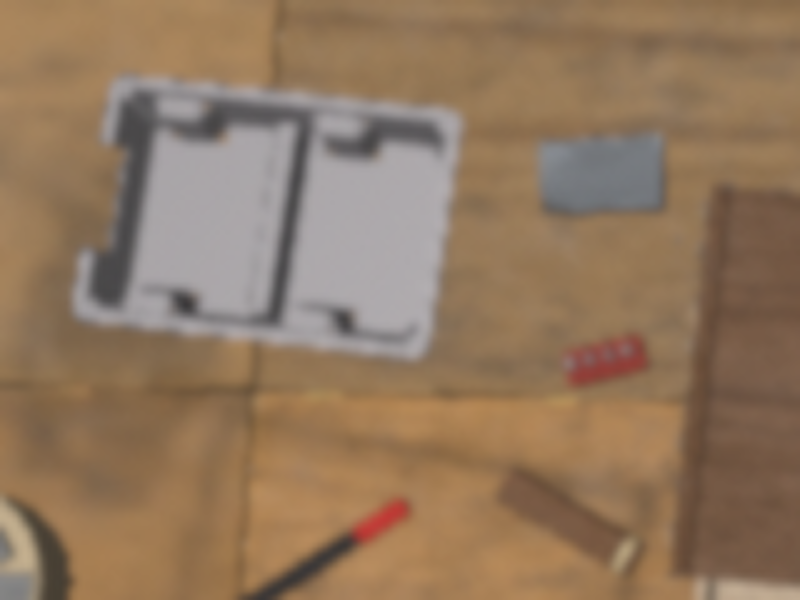

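View pics/topR.png

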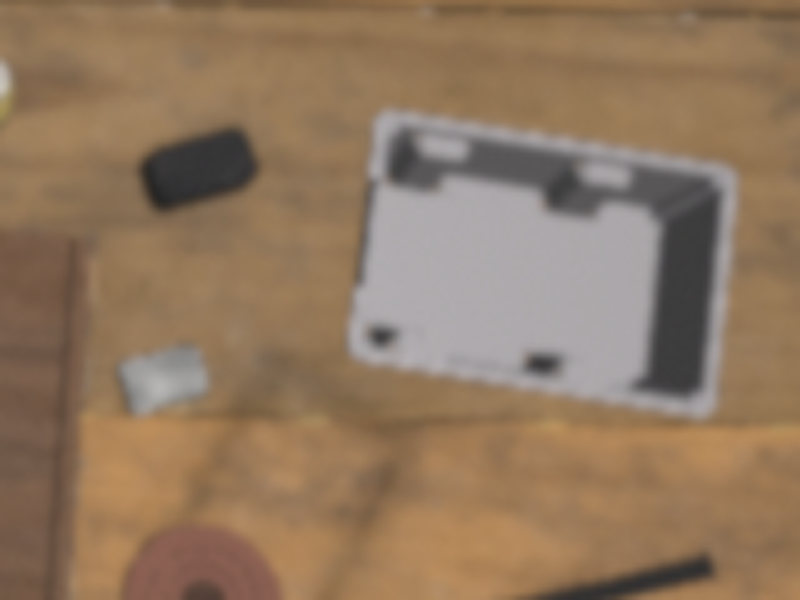

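```bash
cat > m0.py <<'E'
from h import *
c=load("top0.npz"); im=c["image"]; hsv=cv2.cvtColor(im,cv2.COLOR_RGB2HSV)
H,S,V=[hsv[:,:,i].astype(int) for i in range(3)]
def rect(mask,roi,z,name):
    m=np.zeros(mask.shape,np.uint8); x0,y0,x1,y1=roi; m[y0:y1,x0:x1]=mask[y0:y1,x0:x1]*255
    n,l,st,_=cv2.connectedComponentsWithStats(m); k=1+np.argmax(st[1:,4]); 
    cn=max(cv2.findContours((l==k).astype(np.uint8),0,1)[0],key=cv2.contourArea)
    w=onplane(c,cn.reshape(-1,2),z)[:,:2]
    (cx,cy),(a,b),ang=cv2.minAreaRect((w*1000).astype(np.float32))
    print(name,"c",round(cx,1),round(cy,1),"size",round(a,1),round(b,1),"ang of a-side",round(ang,1))
grey=(S<60)&(V>90)
rect(grey,(140,195,240,270),.045,"shallow"); rect(grey,(242,205,278,240),.014,"large")
rect(grey,(445,205,535,280),.060,"deep"); rect(grey,(400,255,428,278),.014,"small")
rect((V<70),(405,210,435,235),.038,"loupe"); rect(((H<6)|(H>172))&(S>130),(248,250,275,272),.016,"burr")
E
python3 m0.py
```

```text
shallow c 462.7 415.5 size 203.2 142.6 ang of a-side 84.8
large c 495.6 237.7 size 43.8 71.7 ang of a-side 6.0
deep c 451.1 -388.8 size 201.9 141.5 ang of a-side 81.6
small c 388.9 -192.0 size 31.5 48.0 ang of a-side 17.0
loupe c 501.9 -206.9 size 29.9 59.4 ang of a-side 19.7
burr c 385.4 228.4 size 12.8 40.7 ang of a-side 26.0
```

```bash
cat >> h.py <<'E'
def rel(x,y,z,th):
    T=tool(); d=T[:3,:3].T@(np.array([x,y,z])-T[:3,3])*1000
    t0=np.degrees(np.arctan2(T[1,0],T[0,0])); turn=-(th-t0)
    turn=(turn+180)%360-180
    tilt=np.degrees(np.arccos(-T[2,1]))
    print("now",np.round(T[:3,3]*1000,1),"th",round(t0,1),"tilt",round(tilt,2),"q",np.round(manip.sense()["joint_positions"],2),"t",round(manip.sense()["time_s"],2))
    print("row",np.round(d,1),round(turn,1))
E
python3 -c "
from h import *
rel(.43,.238,.15,6)"
```

```text
now [221.4 610.6 247.9] th 70.1 tilt 0.09 q [-0.96  0.5  -0.43  1.55  0.22  1.14 -0.21] t 0.15
row [-279.    98.3 -323.1] 64.1
```

```bash
python3 -m handwheel '[[[-40,0,-46,9],[-80,10,-92,18],[-120,25,-138,27],[-160,40,-184,36],[-200,55,-230,45],[-240,70,-276,54],[-279,98,-323,64],[-279,98,-323,64]]]' 91; python3 -c "
from h import *
snap('wrist','w1');rel(.495,.238,.05,6)"
```

```text
time_s: 1.15
position: [0.431, 0.2331, 0.1489]
tool_rot: [-1.573, -0.074, 0.078]
contact_force: [-0.7, 0.1, -0.2]
gripper_width: 0.091
now [430.6 235.4 149.5] th 5.8 tilt 0.17 q [-0.48  0.32 -0.08  2.04  0.04  0.78 -0.49] t 1.2
row [64.6 99.3 -3.8] -0.2
```

View pics/w1.png

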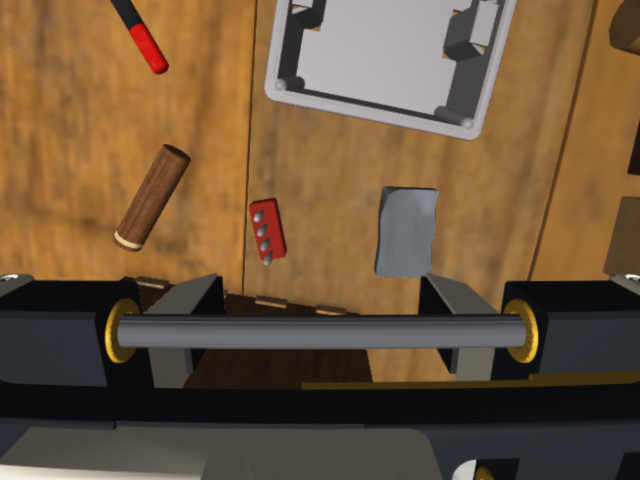

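```bash
cat >> h.py <<'E'
def blob(c,mask,roi,z,name,zt=None):
    """contour of mask in roi cast to plane z -> centre,size,angle of long side"""
    m=np.zeros(mask.shape,np.uint8); x0,y0,x1,y1=roi; m[y0:y1,x0:x1]=mask[y0:y1,x0:x1]*255
    n,l,st,_=cv2.connectedComponentsWithStats(m); k=1+np.argmax(st[1:,4])
    cn=max(cv2.findContours((l==k).astype(np.uint8),0,1)[0],key=cv2.contourArea)
    w=onplane(c,cn.reshape(-1,2),z)[:,:2]
    (cx,cy),(a,b),ang=cv2.minAreaRect((w*1000).astype(np.float32))
    if a>b: lo=ang
    else: lo=ang+90
    P=pt(c,[st[k,:2]+st[k,2:4]/2])[0]
    print(name,"c",round(cx,1),round(cy,1),"size",round(min(a,b),1),round(max(a,b),1),"long-side ang",round((lo+90)%180-90,1),"short",round((lo)%180-90,1),"px",st[k,:4],"depth z",round(P[2]*1000,1))
def hsv(c): 
    h=cv2.cvtColor(np.array(c["image"]),cv2.COLOR_RGB2HSV).astype(int); return h[:,:,0],h[:,:,1],h[:,:,2]
def topmask(c,z0,z1):
    """pixels whose depth point lies between heights z0,z1"""
    v,u=np.mgrid[0:480,0:640]; r=rays(c,np.c_[u.ravel(),v.ravel()])
    T=np.array(c["cam_to_world"]); zz=(r*np.array(c["depth"]).reshape(-1,1))@T[2,:3]+T[2,3]
    zz=zz.reshape(480,640); return (zz>z0)&(zz<z1)
E
python3 - <<'E'
from h import *
c=load("w1.npz"); H,S,V=hsv(c)
blob(c,(S<70)&(V>70),(370,180,445,280),.014,"large")
blob(c,topmask(c,.009,.019),(370,180,445,280),.014,"large depth")
blob(c,((H<6)|(H>172))&(S>130),(240,190,300,275),.016,"burr")
blob(c,topmask(c,.012,.019)&((H<6)|(H>172)),(240,190,300,275),.016,"burr depth")
E
```

```text
large c 501.6 236.9 size 54.7 70.7 long-side ang -86.4 short 3.6 px [376 189  69  91] depth z 14.8
large depth c 495.0 237.2 size 42.9 70.3 long-side ang -85.5 short 4.5 px [376 188  63  90] depth z 14.7
burr c 390.4 230.9 size 20.7 45.6 long-side ang -74.9 short 15.1 px [249 199  37  61] depth z 15.9
burr depth c 390.4 230.4 size 20.3 44.6 long-side ang -74.9 short 15.1 px [249 200  37  60] depth z 16.0
```

```bash
python3 -c "
from h import *
rel(.495,.237,.0245,4.5)"
```

```text
now [430.6 235.4 149.5] th 5.8 tilt 0.17 q [-0.48  0.32 -0.08  2.04  0.04  0.78 -0.49] t 1.2
row [ 64.5 124.8  -4.7] 1.3
```

```bash
python3 -m handwheel '[[[30,50,-4,1],[64,80,-4,1],[64,100,-4,1],[64,115,-4,1],[64,120,-4,1],[64,124,-4,1],[64,124,-4,1]]]'; python3 -c "
from h import *
rel(.495,.237,.0245,4.5)"
```

```text
time_s: 2.08
position: [0.4942, 0.2419, 0.0272]
tool_rot: [-1.569, -0.07, 0.069]
contact_force: [-0.3, 0.7, 0.0]
gripper_width: 0.0913
now [494.2 241.9  27.2] th 5.1 tilt 0.05 q [-0.46  0.61 -0.06  1.95  0.06  0.59 -0.47] t 2.08
row [ 0.3  2.7 -5. ] 0.6
```

```bash
python3 -m handwheel '[[[0,0,0,0]]]'; python3 -m handwheel '[[[0,2,-4,0.5],[0,2,-4,0.5]]]' ; python3 -c "
from h import *
rel(.495,.237,.0245,4.5)"
```

```text
time_s: 2.2
position: [0.4946, 0.2418, 0.0274]
tool_rot: [-1.569, -0.07, 0.069]
contact_force: [-0.1, -0.5, -0.8]
gripper_width: 0.091
time_s: 2.45
position: [0.4946, 0.2368, 0.0247]
tool_rot: [-1.57, -0.062, 0.062]
contact_force: [0.2, 0.7, 0.7]
gripper_width: 0.0909
now [494.6 236.8  24.7] th 4.5 tilt 0.02 q [-0.45  0.61 -0.05  1.95  0.06  0.58 -0.47] t 2.45
row [0.4 0.2 0.2] 0.0
```

```bash
python3 -m handwheel '[[[0,0,0,0],[0,0,0,0],[0,0,0,0],[0,0,0,0],[0,0,0,0],[0,0,0,0]]]' 30; python3 -m handwheel '[[[-5,-10,0,0],[-15,-30,0,0],[-25,-40,0,0],[-35,-50,0,0]]]'; python3 -c "
from h import *
rel(.42,.237,.20,4.5)"
```

```text
time_s: 3.2
position: [0.4946, 0.2376, 0.0247]
tool_rot: [-1.57, -0.063, 0.063]
contact_force: [1.3, 1.2, 0.0]
gripper_width: 0.043
time_s: 3.7
position: [0.4588, 0.2347, 0.0754]
tool_rot: [-1.57, -0.063, 0.063]
contact_force: [0.2, -0.3, -1.0]
gripper_width: 0.043
now [458.8 234.7  75.4] th 4.6 tilt 0.0 q [-0.47  0.48 -0.06  2.02  0.05  0.64 -0.49] t 3.7
row [ -38.5 -124.6    5.4] 0.1
```

```bash
python3 -c "
from h import *
rel(.42,.237,.20,4.5)
rel(.42,.0,.20,-40)
rel(.43,-.15,.20,-70)"
```

```text
now [458.8 234.7  75.4] th 4.6 tilt 0.0 q [-0.47  0.48 -0.06  2.02  0.05  0.64 -0.49] t 3.7
row [ -38.5 -124.6    5.4] 0.1
now [458.8 234.7  75.4] th 4.6 tilt 0.0 q [-0.47  0.48 -0.06  2.02  0.05  0.64 -0.49] t 3.7
row [ -57.4 -124.6 -230.8] 44.6
now [458.8 234.7  75.4] th 4.6 tilt 0.0 q [-0.47  0.48 -0.06  2.02  0.05  0.64 -0.49] t 3.7
row [ -59.4 -124.7 -381.1] 74.6
```

```bash
python3 -m handwheel '[[[-20,-60,3,0],[-38,-115,0,5],[-44,-125,-45,15],[-50,-125,-95,25],[-55,-125,-145,35],[-57,-125,-195,45],[-58,-125,-245,55],[-59,-125,-295,65]]]'; python3 -c "
from h import *
rel(.43,-.365,.20,-98.4)"
```

```text
time_s: 4.7
position: [0.4236, -0.0652, 0.2]
tool_rot: [-1.408, 0.825, -0.825]
contact_force: [0.2, 0.2, -1.4]
gripper_width: 0.0427
now [423.6 -65.2 200. ] th -60.7 tilt 0.04 q [-0.18  0.14  0.29  2.15 -0.05  0.86 -0.92] t 4.7
row [ 2.646e+02 -2.000e-01 -1.410e+02] 37.7
```

```bash
python3 -m handwheel '[[[45,0,-24,8],[90,0,-48,16],[135,0,-72,24],[180,0,-96,30],[225,0,-120,36],[255,0,-136,38],[265,0,-141,38],[265,0,-141,38]]]'; python3 -c "
from h import *
snap('wrist','w2');rel(.45,-.39,.20,-98.4)"
```

```text
time_s: 5.7
position: [0.4321, -0.3635, 0.1994]
tool_rot: [-1.136, 1.318, -1.316]
contact_force: [-0.1, 0.5, 0.2]
gripper_width: 0.0428
now [ 432.5 -362.5  199.3] th -98.4 tilt 0.11 q [ 0.23  0.41  0.53  1.84 -0.25  0.96 -0.85] t 5.75
row [24.7 -0.7 21.3] 0.0
```

View pics/w2.png

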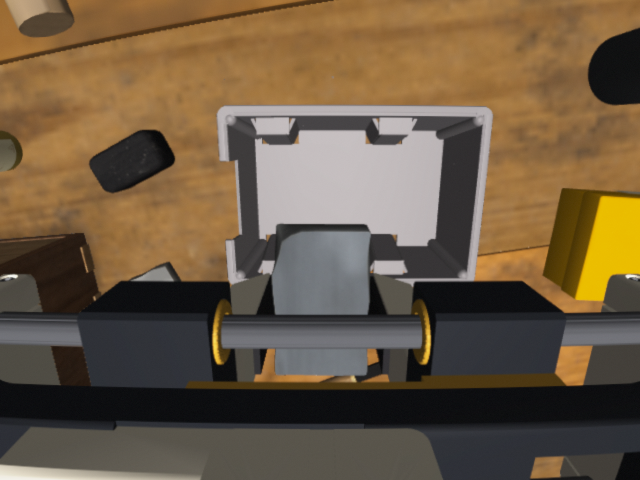

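Run:
```python
from h import *
c=load("w2.npz"); m=topmask(c,.054,.066)
v,u=np.mgrid[0:480,0:640]; m&=(u>200)&(u<510)&(v>90)&(v<282)
im=c["image"].copy()[:,:,::-1]; im=np.ascontiguousarray(im); im[m]=(0,0,255); cv2.imwrite("pics/w2m.png",im[80:300,180:530])
P=onplane(c,np.c_[u[m],v[m]],.06)[:,:2]*1000
print(cv2.minAreaRect(P.astype(np.float32)))
# in tote frame guess
a=np.radians(81.6); ex=np.array([np.cos(a),np.sin(a)]); ey=np.array([-ex[1],ex[0]])
for nm,e in(("x",ex),("y",ey)):
    q=P@e; print(nm,q.min(),q.max(),(q.min()+q.max())/2)
# top rim: line fit at image top edge
pts=[]
for uu in range(240,480,8):
    vv=np.where(m[:,uu])[0]
    if len(vv): pts.append((uu,vv.min()))
W=onplane(c,pts,.06)[:,:2]*1000
vx,vy,x0,y0=cv2.fitLine(W.astype(np.float32),cv2.DIST_HUBER,0,.01,.01).ravel(); print("far edge heading",np.degrees(np.arctan2(vy,vx)),x0,y0)
```

```text
((453.30560302734375, -390.9383239746094), (199.12733459472656, 134.376953125), 81.6758804321289)
x -420.0613426931416 -220.9018048930034 -320.4815737930725
y -572.8263971147466 -438.46384486818926 -505.64512099146793
far edge heading 81.64671 519.8176 -397.9776
```

View pics/w2m.png

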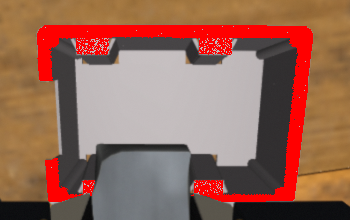

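```bash
python3 -c "
from h import *
rel(.4476,-.4204,.0295,-98.4)"
```

```text
now [ 432.5 -362.5  199.3] th -98.4 tilt 0.11 q [ 0.23  0.41  0.53  1.84 -0.25  0.96 -0.85] t 5.75
row [ 55.4 169.7  23.5] 0.0
```

```bash
python3 -m handwheel '[[[30,20,12,0],[55,50,23,0],[55,90,23,0],[55,125,23,0],[55,145,23,0],[55,155,23,0],[55,160,23,0],[55,160,23,0]]]'; python3 -c "
from h import *
rel(.4476,-.4204,.0292,-98.4)"
```

```text
time_s: 6.75
position: [0.4477, -0.4222, 0.0404]
tool_rot: [-1.136, 1.316, -1.318]
contact_force: [-0.2, 0.4, -2.1]
gripper_width: 0.0428
now [ 447.7 -422.2   40.4] th -98.4 tilt 0.07 q [ 0.4   0.71  0.42  1.79 -0.41  0.73 -0.67] t 6.75
row [-1.7 11.2 -0.4] -0.0
```

```bash
python3 -m handwheel '[[[-1,5,0,0],[-1,9,0,0],[-1,11,0,0],[-1,11,0,0]]]'; python3 -m handwheel '[[[0,0.5,0,0],[0,0.5,0,0]]]'
```

```text
time_s: 7.25
position: [0.4473, -0.4209, 0.0288]
tool_rot: [-1.136, 1.317, -1.317]
contact_force: [-0.8, -0.2, -0.4]
gripper_width: 0.0428
time_s: 7.5
position: [0.4473, -0.4209, 0.0287]
tool_rot: [-1.136, 1.317, -1.317]
contact_force: [-1.8, 2.3, 5.3]
gripper_width: 0.0426
```

```bash
python3 -m handwheel '[[[0,0,0,0],[0,0,0,0],[0,0,0,0]]]' 56; python3 -m handwheel '[[[0,-10,0,0],[0,-35,0,0],[0,-75,0,0],[0,-120,-10,0],[0,-150,-20,0],[0,-150,-40,0]]]'; python3 -c "
from h import *
snap('wrist','w3');rel(.38,-.20,.18,17)"
```

```text
time_s: 7.88
position: [0.4473, -0.4209, 0.0281]
tool_rot: [-1.136, 1.317, -1.317]
contact_force: [-0.1, -0.4, -0.7]
gripper_width: 0.0561
time_s: 8.62
position: [0.4095, -0.4166, 0.182]
tool_rot: [-1.135, 1.31, -1.322]
contact_force: [-0.2, -0.3, -0.7]
gripper_width: 0.0561
now [ 405.1 -415.9  180.4] th -98.5 tilt 0.1 q [ 0.34  0.46  0.53  1.82 -0.29  0.93 -0.72] t 8.68
row [-2.097e+02  1.000e-01 -5.690e+01] -115.5
```

View pics/w3.png

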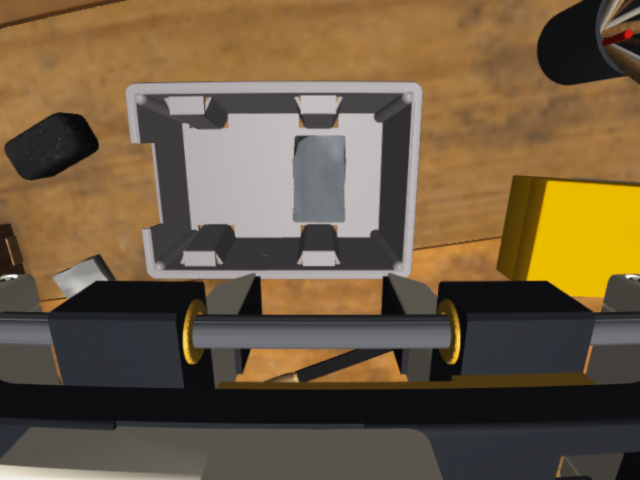

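Run:
```python
from h import *
c=load("w3.npz"); m=topmask(c,.054,.066)
v,u=np.mgrid[0:480,0:640]; m&=(u>110)&(u<440)&(v>70)&(v<282)
P=onplane(c,np.c_[u[m],v[m]],.06)[:,:2]*1000
print(cv2.minAreaRect(P.astype(np.float32)))
blob(c,topmask(c,.013,.023),(270,110,380,250),.018,"large in tote")
H,S,V=hsv(c)
blob(c,topmask(c,.033,.043)&(V<90),(0,80,130,200),.038,"loupe")
blob(c,topmask(c,.009,.019)&(S<80),(40,235,130,300),.014,"small")
rel(.39,-.23,.20,-163)
```

```text
((451.28271484375, -390.8350830078125), (198.90345764160156, 138.11669921875), 81.64910888671875)
large in tote c 445.8 -420.8 size 42.0 69.5 long-side ang -8.3 short 81.7 px [293 136  53  87] depth z 19.2
loupe c 505.1 -216.4 size 32.6 59.0 long-side ang -72.5 short 17.5 px [  5 113  75  67] depth z 37.5
small c 391.6 -195.9 size 25.7 49.4 long-side ang -75.1 short 14.9 px [ 53 256  58  43] depth z 15.1
now [ 405.1 -415.9  180.4] th -98.5 tilt 0.1 q [ 0.34  0.46  0.53  1.82 -0.29  0.93 -0.72] t 8.68
row [-181.5  -19.9  -42.5] 64.5
```

```bash
python3 -m handwheel '[[[-25,-5,-6,9],[-50,-10,-12,18],[-75,-15,-18,27],[-100,-20,-24,36],[-130,-20,-30,45],[-160,-20,-36,54],[-181,-20,-42,64],[-181,-20,-42,64]]]' 80; python3 -c "
from h import *
snap('wrist','w4');rel(.39,-.20,.15,-163)"
```

```text
time_s: 9.68
position: [0.393, -0.228, 0.1982]
tool_rot: [-0.321, 2.055, -2.053]
contact_force: [1.5, 0.4, 0.0]
gripper_width: 0.0801
now [ 393.2 -229.4  198.5] th -162.2 tilt 0.03 q [-0.24  0.24  0.81  2.1  -0.23  0.88 -2.13] t 9.72
row [ -5.9  48.5 -28.9] 0.8
```

View pics/w4.png

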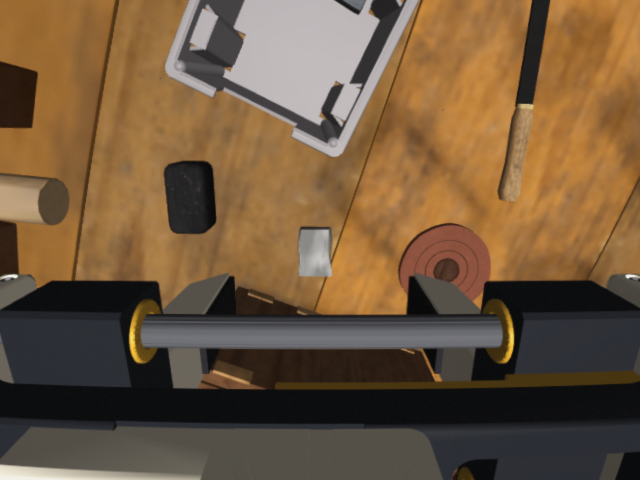

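Small stone at (315,252), loupe case at (189,197), both clear. j7 = -2.13 is still in range.

Run:
```python
from h import *
c=load("w4.npz"); H,S,V=hsv(c)
blob(c,topmask(c,.034,.044)&(V<90),(150,140,230,250),.038,"loupe")
blob(c,topmask(c,.009,.019)&(S<80),(285,215,345,285),.014,"small")
```

```text
loupe c 504.7 -214.3 size 31.9 57.7 long-side ang -72.5 short 17.5 px [164 163  43  71] depth z 38.6
small c 388.6 -195.2 size 29.7 46.3 long-side ang -71.4 short 18.6 px [298 228  34  49] depth z 14.5
```

```bash
python3 -c "
from h import *
rel(.391,-.2028,.0245,-162)"
```

```text
now [ 393.2 -229.4  198.5] th -162.2 tilt 0.03 q [-0.24  0.24  0.81  2.1  -0.23  0.88 -2.13] t 9.72
row [ -5.9 174.  -26. ] -0.2
```

```bash
python3 -m handwheel '[[[-6,20,-20,0],[-6,50,-26,0],[-6,80,-26,0],[-6,100,-26,0],[-6,115,-26,0],[-6,125,-26,0],[-6,125,-26,0]]]'; python3 -c "
from h import *
rel(.391,-.2028,.0245,-162)"
```

```text
time_s: 10.6
position: [0.3904, -0.2036, 0.0729]
tool_rot: [-0.319, 2.057, -2.056]
contact_force: [-0.7, 0.1, -0.2]
gripper_width: 0.0801
now [ 390.4 -203.6   72.9] th -162.4 tilt 0.04 q [-0.12  0.46  0.64  2.21 -0.48  0.6  -1.96] t 10.6
row [-0.9 48.4 -0.6] -0.4
```

```bash
python3 -m handwheel '[[[-1,15,0,0],[-1,30,0,0],[-1,40,0,0],[-1,45,0,0],[-1,48,0,0],[-1,48,0,0]]]'; python3 -m handwheel '[[[0,0,0,0],[0,0,0,0],[0,0,0,0],[0,0,0,0],[0,0,0,0]]]' 18
```

```text
time_s: 11.35
position: [0.3915, -0.203, 0.0252]
tool_rot: [-0.318, 2.056, -2.056]
contact_force: [1.2, -0.8, -0.3]
gripper_width: 0.08
time_s: 11.98
position: [0.3916, -0.2029, 0.0252]
tool_rot: [-0.318, 2.056, -2.056]
contact_force: [0.8, -0.0, 1.1]
gripper_width: 0.0348
```

```bash
python3 -m handwheel '[[[0,0,0,0],[0,0,0,0]]]'; python3 -c "
from h import *
snap('wrist','w5')"
```

```text
time_s: 12.22
position: [0.3915, -0.2029, 0.0252]
tool_rot: [-0.318, 2.056, -2.056]
contact_force: [-0.3, -0.9, 0.7]
gripper_width: 0.031
```

View pics/w5.png

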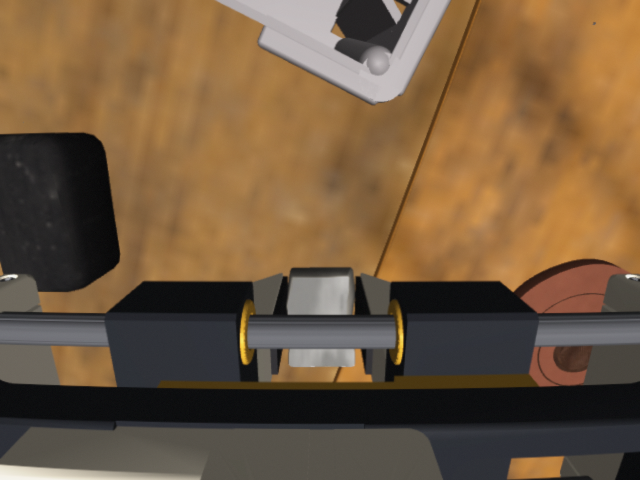

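```bash
python3 -m handwheel '[[[0,-15,0,0],[0,-45,4,0],[0,-80,8,0],[0,-120,20,0],[0,-150,30,-10],[10,-150,50,-20],[30,-150,70,-30],[50,-150,90,-40]]]'; python3 -c "
from h import *
rel(.465,-.3524,.14,-98.4)"
```

```text
time_s: 13.28
position: [0.3706, -0.3045, 0.1762]
tool_rot: [-0.89, 1.608, -1.609]
contact_force: [0.6, 0.4, -0.5]
gripper_width: 0.0306
now [ 370.6 -304.5  176.2] th -122.1 tilt 0.04 q [ 0.07  0.31  0.66  2.07 -0.25  0.84 -1.26] t 13.28
row [ -9.6  36.2 105.4] -23.7
```

```bash
python3 -m handwheel '[[[-3,5,30,-8],[-6,15,65,-16],[-10,30,100,-24],[-10,36,105,-24],[-10,36,105,-24]]]'; python3 -c "
from h import *
snap('wrist','w6')
rel(.465,-.3524,.0295,-98.4)"
```

```text
time_s: 13.9
position: [0.4639, -0.3516, 0.139]
tool_rot: [-1.136, 1.32, -1.317]
contact_force: [-0.7, 0.3, 0.4]
gripper_width: 0.031
now [ 463.8 -351.6  139.4] th -98.5 tilt 0.08 q [ 0.22  0.52  0.5   1.84 -0.32  0.86 -0.85] t 13.95
row [  0.7 109.9   1.5] -0.1
```

View pics/w6.png

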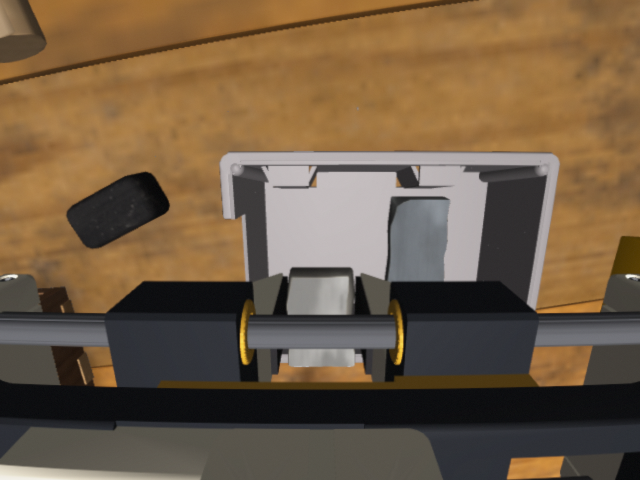

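```bash
python3 -m handwheel '[[[1,25,1,0],[1,55,1,0],[1,80,1,0],[1,95,1,0],[1,105,1,0],[1,109,1,0],[1,110,1,0],[1,110,1,0]]]'; python3 -c "
from h import *
rel(.465,-.3524,.0292,-98.4)"
```

```text
time_s: 14.95
position: [0.4662, -0.3531, 0.0297]
tool_rot: [-1.136, 1.316, -1.317]
contact_force: [0.7, 0.0, -0.5]
gripper_width: 0.031
now [ 466.2 -353.1   29.7] th -98.4 tilt 0.05 q [ 0.29  0.69  0.41  1.87 -0.42  0.67 -0.77] t 14.95
row [-0.5  0.5 -1.3] -0.0
```

```bash
python3 -m handwheel '[[[0,0.5,0,0],[0,0.8,0,0]]]'; python3 -m handwheel '[[[0,0,0,0],[0,0,0,0],[0,0,0,0]]]' 42;  python3 -m handwheel '[[[0,-10,0,0],[0,-35,0,0],[0,-75,-5,0],[0,-120,-20,0],[0,-170,-40,0],[0,-170,-50,0]]]'; python3 -c "
from h import *
snap('wrist','w7');rel(.42,.0,.2,0)"
```

```text
time_s: 15.2
position: [0.4663, -0.3531, 0.0292]
tool_rot: [-1.136, 1.316, -1.317]
contact_force: [-2.0, 1.9, 7.5]
gripper_width: 0.0309
time_s: 15.58
position: [0.4658, -0.3528, 0.0283]
tool_rot: [-1.136, 1.317, -1.317]
contact_force: [-0.3, -0.6, 0.2]
gripper_width: 0.0422
time_s: 16.32
position: [0.4175, -0.3477, 0.203]
tool_rot: [-1.132, 1.31, -1.324]
contact_force: [-0.5, -0.6, 0.2]
gripper_width: 0.0417
now [ 415.4 -346.3  200.6] th -98.5 tilt 0.2 q [ 0.19  0.37  0.56  1.9  -0.24  0.93 -0.86] t 16.38
row [-3.432e+02  2.000e-01 -4.670e+01] -98.5
```

View pics/w7.png

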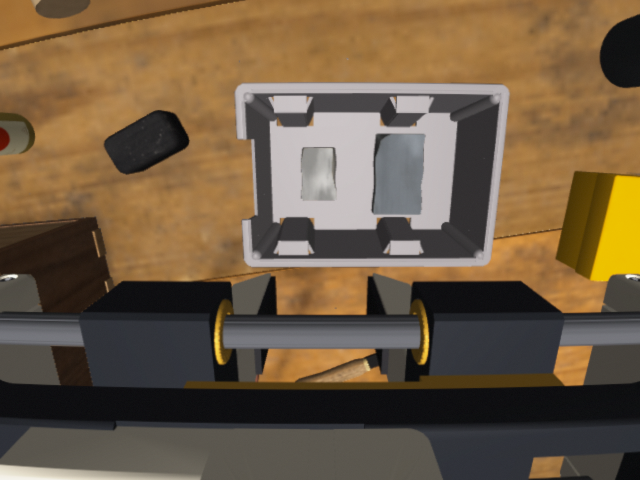

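```bash
python3 - <<'E'
from h import *
c=load("w7.npz"); m=topmask(c,.054,.066)
v,u=np.mgrid[0:480,0:640]; m&=(u>220)&(u<520)&(v>70)&(v<275)
P=onplane(c,np.c_[u[m],v[m]],.06)[:,:2]*1000
print(cv2.minAreaRect(P.astype(np.float32)))
blob(c,topmask(c,.013,.023),(280,110,350,215),.018,"small in tote")
blob(c,topmask(c,.013,.023),(360,110,440,230),.018,"large in tote")
H,S,V=hsv(c)
blob(c,topmask(c,.033,.043)&(V<90),(80,80,200,200),.038,"loupe")
E
python3 -m handwheel '[[[-45,0,-6,-10],[-90,0,-12,-20],[-135,0,-18,-30],[-180,0,-24,-40],[-225,0,-30,-50],[-270,0,-36,-60],[-315,0,-42,-70],[-343,0,-47,-80]]]' 60; python3 -c "
from h import *
rel(.44,.2,.2,60)"
```

```text
((451.27099609375, -390.67340087890625), (199.14768981933594, 138.6462860107422), 81.54341125488281)
small in tote c 457.1 -352.0 size 30.1 44.0 long-side ang -7.9 short 82.1 px [301 148  36  52] depth z 18.1
large in tote c 446.5 -420.0 size 42.9 69.8 long-side ang -8.1 short 81.9 px [373 133  52  82] depth z 19.5
loupe c 505.3 -215.6 size 32.8 59.2 long-side ang -72.6 short 17.4 px [104 111  74  63] depth z 38.7
time_s: 17.38
position: [0.4193, 0.0033, 0.1974]
tool_rot: [-1.557, 0.247, -0.244]
contact_force: [0.9, -0.1, -0.5]
gripper_width: 0.0603
now [419.3   3.3 197.4] th -17.9 tilt 0.13 q [-0.22  0.13  0.16  2.16 -0.03  0.86 -0.36] t 17.38
row [-40.9  -2.6 193.5] -77.9
```

```bash
python3 -m handwheel '[[[-5,0,24,-10],[-10,0,48,-20],[-15,0,72,-30],[-20,0,96,-40],[-25,0,120,-50],[-30,0,145,-60],[-35,0,170,-70],[-41,0,193,-78]]]'; python3 -c "
from h import *
rel(.485,.39,.2,84.8)"
```

```text
time_s: 18.38
position: [0.4415, 0.1977, 0.1971]
tool_rot: [-1.412, -0.812, 0.816]
contact_force: [0.7, -0.5, 0.2]
gripper_width: 0.0598
now [441.5 197.7 197.1] th 59.9 tilt 0.14 q [-0.36  0.24 -0.13  2.01  0.04  0.89  0.53] t 18.38
row [188.1  -3.   58.8] -24.9
```

```bash
python3 -m handwheel '[[[45,-1,15,-8],[90,-2,30,-16],[135,-3,45,-25],[180,-3,58,-25],[188,-3,58,-25]]]'; python3 -c "
from h import *
snap('wrist','w8');rel(.463,.416,.14,84.8)"
```

```text
time_s: 19.0
position: [0.4857, 0.3922, 0.1996]
tool_rot: [-1.247, -1.141, 1.143]
contact_force: [0.3, -0.5, 0.1]
gripper_width: 0.0599
now [486.5 390.7 199.6] th 84.7 tilt 0.15 q [-0.53  0.48 -0.25  1.67  0.13  1.01  0.65] t 19.05
row [23.1 59.7 25.6] -0.1
```

View pics/w8.png

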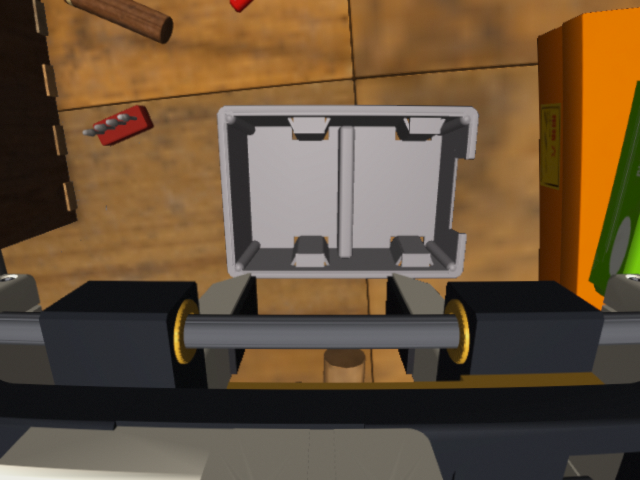

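Run:
```python
from h import *
c=load("w8.npz"); m=topmask(c,.040,.050)
v,u=np.mgrid[0:480,0:640]; m&=(u>200)&(u<490)&(v>95)&(v<278)
P=onplane(c,np.c_[u[m],v[m]],.045)[:,:2]*1000
(cx,cy),s,a=cv2.minAreaRect(P.astype(np.float32)); print(cx,cy,s,a)
blob(c,topmask(c,.031,.0395),(325,120,365,265),.036,"rib")
```

```text
462.73388671875 414.6715087890625 (199.05482482910156, 138.24014282226562) 84.8891830444336
rib c 462.6 414.8 size 12.1 108.4 long-side ang -5.1 short 84.9 px [338 125  17 133] depth z 36.6
```

```bash
python3 -c "
from h import *
rel(.4627,.4147,.030,84.9)"; python3 -m handwheel '[[[12,20,12,0],[23,50,25,0],[23,85,25,0],[23,120,25,0],[23,140,25,0],[23,155,25,0],[23,165,25,0],[23,165,25,0]]]';python3 -c "
from h import *
rel(.4627,.4147,.030,84.9)"
```

```text
now [486.5 390.7 199.6] th 84.7 tilt 0.15 q [-0.53  0.48 -0.25  1.67  0.13  1.01  0.65] t 19.05
row [ 21.7 169.7  25.4] -0.2
time_s: 20.05
position: [0.4647, 0.4134, 0.0362]
tool_rot: [-1.253, -1.139, 1.139]
contact_force: [-0.2, -0.2, 0.1]
gripper_width: 0.0604
now [464.7 413.4  36.2] th 84.6 tilt 0.03 q [-0.61  0.69 -0.21  1.76  0.2   0.71  0.54] t 20.05
row [1.1 6.2 2.1] -0.3
```

```bash
python3 -m handwheel '[[[1,4,2,-0.3],[1,6,2,-0.3],[1,6,2,-0.3]]]'; python3 -m handwheel '[[[0,0,0,0],[0,0,0,0],[0,0,0,0],[0,0,0,0],[0,0,0,0],[0,0,0,0]]]' 4;python3 -c "
from h import *
rel(.4627,.4147,.030,84.9)"
```

```text
time_s: 20.42
position: [0.4629, 0.4148, 0.0306]
tool_rot: [-1.25, -1.143, 1.143]
contact_force: [0.2, -0.3, -0.3]
gripper_width: 0.0599
time_s: 21.18
position: [0.4629, 0.4147, 0.0304]
tool_rot: [-1.25, -1.143, 1.143]
contact_force: [0.3, -0.1, 1.1]
gripper_width: 0.0118
now [462.9 414.7  30.4] th 84.9 tilt 0.0 q [-0.62  0.7  -0.21  1.76  0.21  0.7   0.54] t 21.18
row [-0.   0.4  0.2] -0.0
```

```bash
python3 -m handwheel '[[[0,-8,0,0],[0,-25,0,0],[0,-55,0,0],[0,-95,0,0],[0,-140,0,0],[0,-180,0,0],[0,-195,0,0],[0,-195,0,0]]]';python3 -c "
from h import *
snap('wrist','w9');rel(.44,.2,.225,50)"
```

```text
time_s: 22.18
position: [0.4632, 0.415, 0.2265]
tool_rot: [-1.25, -1.145, 1.141]
contact_force: [0.5, -0.4, -2.3]
gripper_width: 0.0117
now [462.6 414.2 224.8] th 84.9 tilt 0.04 q [-0.58  0.45 -0.26  1.66  0.13  1.05  0.6 ] t 22.23
row [-215.4   -0.     3.3] 34.9
```

View pics/w9.png

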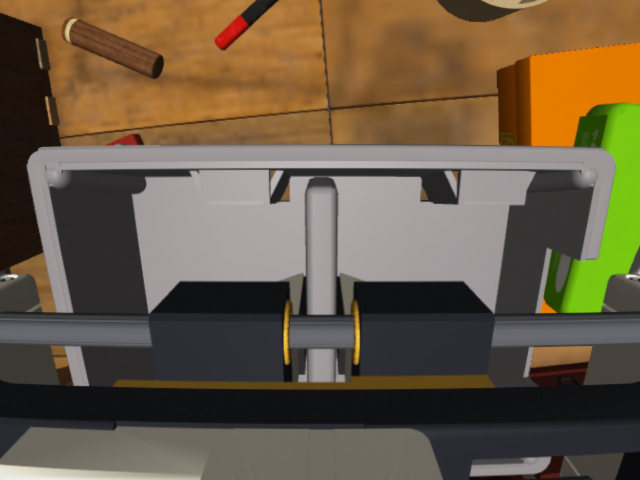

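```bash
python3 -m handwheel '[[[-15,0,0,3],[-40,0,0,8],[-70,0,1,14],[-105,0,1,20],[-140,0,2,26],[-175,0,3,32],[-210,0,3,40],[-245,0,3,48]]]';python3 -c "
from h import *
rel(.44,.0,.225,0)"
```

```text
time_s: 23.22
position: [0.4365, 0.1683, 0.2239]
tool_rot: [-1.513, -0.495, 0.5]
contact_force: [0.6, 0.4, -0.8]
gripper_width: 0.0117
now [436.5 168.3 223.9] th 36.4 tilt 0.18 q [-0.38  0.18 -0.05  2.03  0.01  0.94  0.2 ] t 23.23
row [ -97.2   -0.9 -137.5] 36.4
```

```bash
python3 -m handwheel '[[[-20,0,-28,8],[-41,0,-58,16],[-62,0,-88,24],[-83,0,-118,32],[-103,0,-148,40],[-123,0,-178,48],[-143,0,-208,56],[-163,0,-238,64]]]';python3 -c "
from h import *
rel(.44,-.3,.225,-85)"
```

```text
time_s: 24.22
position: [0.4485, -0.1188, 0.224]
tool_rot: [-1.538, 0.38, -0.375]
contact_force: [0.1, -0.2, -1.4]
gripper_width: 0.012
now [ 448.5 -118.8  224. ] th -27.6 tilt 0.17 q [-0.07  0.17  0.3   2.04 -0.06  0.94 -0.22] t 24.23
row [  76.3   -1.1 -164.5] 57.4
```

```bash
python3 -m handwheel '[[[20,0,-35,8],[40,0,-70,16],[60,0,-105,24],[80,0,-140,32],[95,0,-170,40],[108,0,-200,48],[118,0,-225,56],[122,0,-240,62]]]';python3 -c "
from h import *
rel(.4513,-.3907,.17,-98.4)"
```

```text
time_s: 25.22
position: [0.447, -0.388, 0.2237]
tool_rot: [-1.214, 1.207, -1.202]
contact_force: [0.1, -0.1, -0.2]
gripper_width: 0.0115
now [ 447.  -388.   223.7] th -89.6 tilt 0.19 q [ 0.22  0.44  0.59  1.75 -0.28  1.04 -0.66] t 25.23
row [ 2.8 53.7  4.4] 8.8
```

```bash
python3 -m handwheel '[[[3,20,4,9],[3,45,4,9],[3,65,4,9],[3,74,4,9],[3,74,4,9]]]';python3 -c "
from h import *
snap('wrist','w10');snap('side','s10')
im=cv2.imread('pics/s10.png');cv2.imwrite('pics/s10c.png',cv2.resize(im[250:450,330:550],None,fx=3,fy=3))
rel(.4513,-.3907,.084,-98.4)"
```

```text
time_s: 25.85
position: [0.453, -0.3892, 0.1506]
tool_rot: [-1.139, 1.315, -1.312]
contact_force: [-0.1, -0.2, -1.1]
gripper_width: 0.0114
now [ 453.9 -389.9  152. ] th -98.1 tilt 0.06 q [ 0.23  0.54  0.58  1.8  -0.37  0.91 -0.74] t 25.95
row [ 1.1 68.  -2.5] 0.3
```

View pics/w10.png

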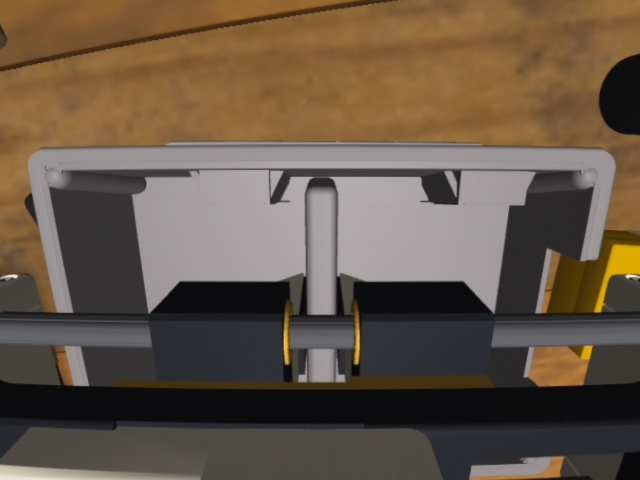

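View pics/s10c.png

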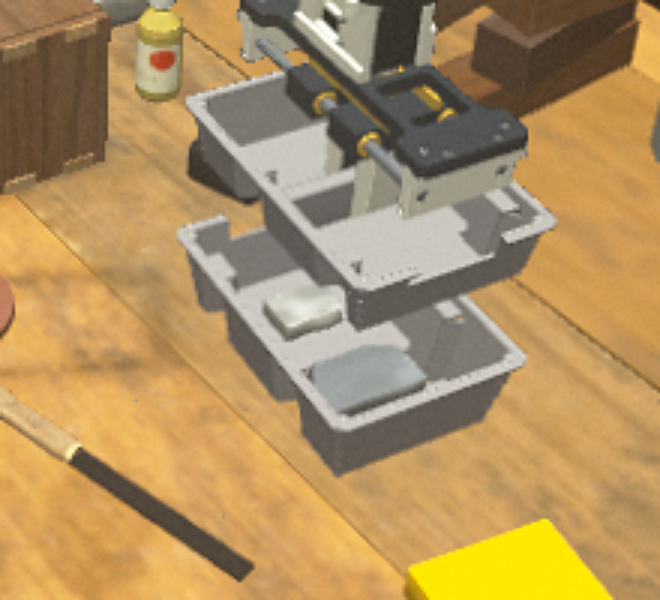

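```bash
python3 -m handwheel '[[[1,20,-2,0.3],[1,40,-2,0.3],[1,50,-2,0.3],[1,55,-2,0.3],[1,55,-2,0.3]]]';python3 -c "
from h import *
rel(.4513,-.3907,.0845,-98.4)"
```

```text
time_s: 26.58
position: [0.4514, -0.3901, 0.096]
tool_rot: [-1.136, 1.317, -1.316]
contact_force: [-0.2, -0.6, -0.8]
gripper_width: 0.012
now [ 451.4 -390.1   96. ] th -98.4 tilt 0.04 q [ 0.27  0.62  0.53  1.83 -0.42  0.81 -0.7 ] t 26.57
row [ 0.6 11.5  0. ] -0.0
```

```bash
python3 -m handwheel '[[[0.6,3,0,0],[0.6,6,0,0],[0.6,8,0,0],[0.6,10,0,0],[0.6,10,0,0]]]'; python3 -m handwheel '[[[0,1,0,0],[0,1.5,0,0]]]'
```

```text
time_s: 27.2
position: [0.4513, -0.3906, 0.0862]
tool_rot: [-1.136, 1.317, -1.317]
contact_force: [-0.2, -0.7, -1.7]
gripper_width: 0.0119
time_s: 27.45
position: [0.4514, -0.3907, 0.0849]
tool_rot: [-1.136, 1.317, -1.317]
contact_force: [-0.2, 0.1, -1.3]
gripper_width: 0.0116
```

```bash
python3 -m handwheel '[[[0,0.6,0,0],[0,0.6,0,0]]]'; python3 -m handwheel '[[[0,0.5,0,0],[0,0.5,0,0]]]'
```

```text
time_s: 27.7
position: [0.4515, -0.3907, 0.0846]
tool_rot: [-1.136, 1.317, -1.317]
contact_force: [-1.0, 0.5, 0.5]
gripper_width: 0.0121
time_s: 27.95
position: [0.4515, -0.3908, 0.0845]
tool_rot: [-1.136, 1.317, -1.317]
contact_force: [-2.1, 1.8, 6.1]
gripper_width: 0.0121
```

Seated on the ledges (force rose at 84.5 mm, as expected). Release and lift off.

```bash
python3 -m handwheel '[[[0,0,0,0],[0,0,0,0],[0,0,0,0]]]' 50;  python3 -m handwheel '[[[0,-10,0,0],[0,-35,0,0],[0,-70,0,0],[0,-110,-15,0],[0,-125,-35,0],[0,-125,-35,0]]]'; python3 -c "
from h import *
snap('wrist','w11');rel(.42,-.0,.2,0)
c=load('w11.npz'); m=topmask(c,.092,.106)
v,u=np.mgrid[0:480,0:640]; m&=(u>120)&(u<540)&(v>40)&(v<282)
P=onplane(c,np.c_[u[m],v[m]],.099)[:,:2]*1000
print(cv2.minAreaRect(P.astype(np.float32)))
blob(c,topmask(c,.084,.0935),(270,60,380,280),.090,'rib')
"
```

```text
time_s: 28.32
position: [0.4514, -0.3908, 0.0837]
tool_rot: [-1.136, 1.317, -1.317]
contact_force: [0.6, 0.7, -0.1]
gripper_width: 0.0375
time_s: 29.08
position: [0.4162, -0.3866, 0.2108]
tool_rot: [-1.134, 1.315, -1.32]
contact_force: [0.0, 0.9, 0.1]
gripper_width: 0.0499
now [ 417.1 -385.8  209.7] th -98.5 tilt 0.12 q [ 0.2   0.42  0.63  1.83 -0.3   0.99 -0.76] t 29.12
row [-382.1    9.5  -53.9] -98.5
((452.9510498046875, -391.0044860839844), (199.28941345214844, 134.54275512695312), 81.49029541015625)
rib c 451.1 -390.9 size 11.8 107.8 long-side ang -8.3 short 81.7 px [311 108  18 155] depth z 90.1
```

View pics/w11.png

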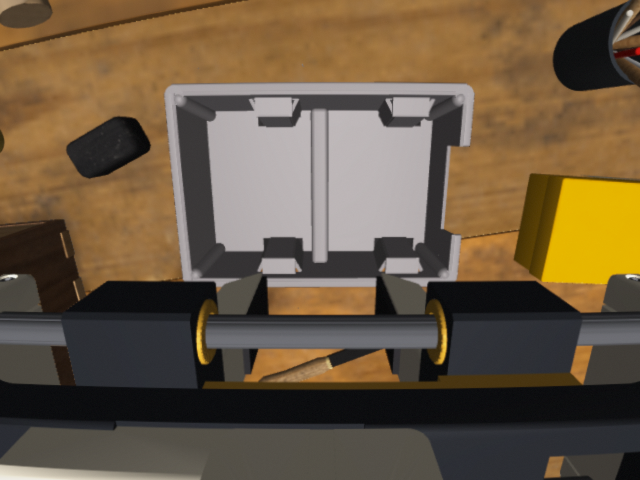

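```bash
python3 -c "
from h import *
rel(.435,-.22,.2,17.5)"; python3 -m handwheel '[[[-20,0,0,-10],[-40,0,0,-20],[-65,0,0,-30],[-90,5,0,-40],[-115,8,0,-50],[-140,9,0,-60],[-160,9,0,-70],[-166,9,-6,-80]]]' 80; python3 -c "
from h import *
rel(.44,-.2074,.15,17.5)"
```

```text
now [ 417.1 -385.8  209.7] th -98.5 tilt 0.12 q [ 0.2   0.42  0.63  1.83 -0.3   0.99 -0.76] t 29.12
row [-166.7    9.7   -6.7] -116.0
time_s: 30.12
position: [0.4362, -0.2182, 0.1988]
tool_rot: [-1.556, 0.246, -0.244]
contact_force: [-1.7, -0.2, -0.1]
gripper_width: 0.0799
now [ 436.2 -218.2  198.8] th -17.9 tilt 0.1 q [ 0.14  0.25  0.31  2.02 -0.1   0.89  0.19] t 30.12
row [ 0.3 48.8 11.4] -35.4
```

```bash
python3 -m handwheel '[[[0,5,4,-10],[0,20,8,-20],[0,35,11,-30],[0,49,11,-35.4],[0,49,11,-35.4]]]'; python3 -c "
from h import *
c=snap('wrist','w12');H,S,V=hsv(c)
rel(.5026,-.2074,.0245,17.5)
blob(c,topmask(c,.033,.043)&(V<90),(300,0,640,275),.038,'loupe')"
```

```text
time_s: 30.75
position: [0.4381, -0.2092, 0.1491]
tool_rot: [-1.556, -0.23, 0.235]
contact_force: [0.1, -0.2, -0.3]
gripper_width: 0.0799
now [ 438.5 -209.6  149.9] th 16.9 tilt 0.13 q [ 0.22  0.32  0.2   2.06 -0.09  0.78  0.77] t 30.8
row [ 62.1 125.3 -16.7] -0.6
loupe c 500.2 -198.9 size 32.2 32.6 long-side ang -72.5 short 17.5 px [387 230  47  45] depth z 39.0
```

View pics/w12.png

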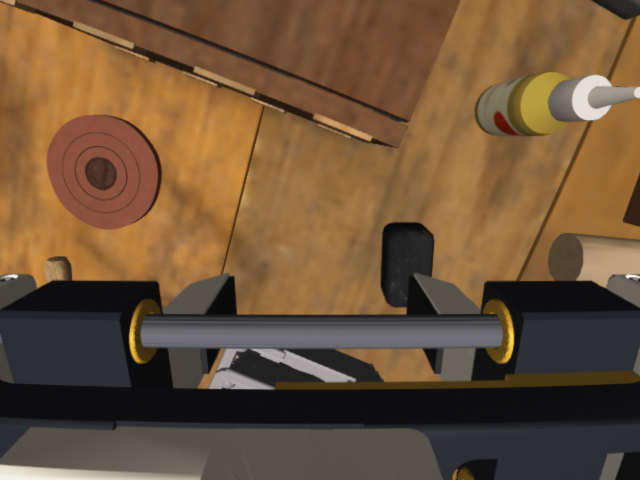

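```bash
python3 -m handwheel '[[[0,35,0,-0.6],[10,65,-6,-0.6],[35,78,-12,-0.6],[62,80,-17,-0.6],[62,95,-17,-0.6],[62,108,-17,-0.6],[62,115,-17,-0.6],[62,115,-17,-0.6]]]'; python3 -c "
from h import *
rel(.5026,-.2074,.0245,17.5)"
```

```text
time_s: 31.8
position: [0.5017, -0.2083, 0.0351]
tool_rot: [-1.557, -0.239, 0.241]
contact_force: [0.7, 0.1, 0.1]
gripper_width: 0.0803
now [ 501.7 -208.3   35.1] th 17.5 tilt 0.11 q [ 0.22  0.59  0.15  1.97 -0.15  0.6   0.78] t 31.8
row [ 1.2 10.6  0.6] 0.0
```

```bash
python3 -m handwheel '[[[1,6,0,0],[1,10,0,0],[1,10,0,0]]]'; python3 -m handwheel '[[[0,0,0,0],[0,0,0,0],[0,0,0,0],[0,0,0,0],[0,0,0,0],[0,0,0,0]]]' 25;  python3 -c "
from h import *
rel(.44,-.2074,.2,17.5)"
```

```text
time_s: 32.17
position: [0.5037, -0.2079, 0.0256]
tool_rot: [-1.557, -0.24, 0.241]
contact_force: [0.6, -0.3, -0.3]
gripper_width: 0.0803
time_s: 32.92
position: [0.5039, -0.2079, 0.0258]
tool_rot: [-1.557, -0.241, 0.241]
contact_force: [-0.2, -0.0, 0.6]
gripper_width: 0.034
now [ 503.9 -207.9   25.8] th 17.6 tilt 0.0 q [ 0.23  0.61  0.15  1.96 -0.15  0.58  0.78] t 32.92
row [ -60.8 -174.2   19.8] 0.1
```

```bash
python3 -m handwheel '[[[0,-12,0,0],[-10,-35,3,0],[-35,-50,10,0],[-60,-85,20,0],[-61,-120,20,0],[-61,-155,20,0],[-61,-165,20,0]]]';  python3 -c "
from h import *
rel(.4591,-.3374,.185,-8.4)"
```

```text
time_s: 33.8
position: [0.441, -0.2079, 0.1937]
tool_rot: [-1.56, -0.244, 0.237]
contact_force: [0.4, 0.2, -0.3]
gripper_width: 0.0338
now [ 441.  -207.9  193.7] th 17.6 tilt 0.29 q [ 0.2   0.25  0.21  2.02 -0.07  0.87  0.76] t 33.8
row [ -21.9    8.9 -128.9] 26.0
```

```bash
python3 -m handwheel '[[[-5,2,-30,7],[-10,4,-65,14],[-16,8,-100,21],[-22,9,-125,26],[-22,9,-129,26],[-22,9,-129,26]]]';  python3 -c "
from h import *
snap('wrist','w13');rel(.4591,-.3374,.0845,-8.4)"
```

```text
time_s: 34.55
position: [0.4574, -0.3359, 0.1811]
tool_rot: [-1.567, 0.115, -0.113]
contact_force: [-0.2, -0.4, -0.7]
gripper_width: 0.034
now [ 457.6 -335.4  181.3] th -8.3 tilt 0.1 q [ 0.32  0.41  0.33  1.84 -0.16  0.91  0.58] t 34.6
row [ 1.8 96.8 -1.9] 0.1
```

View pics/w13.png

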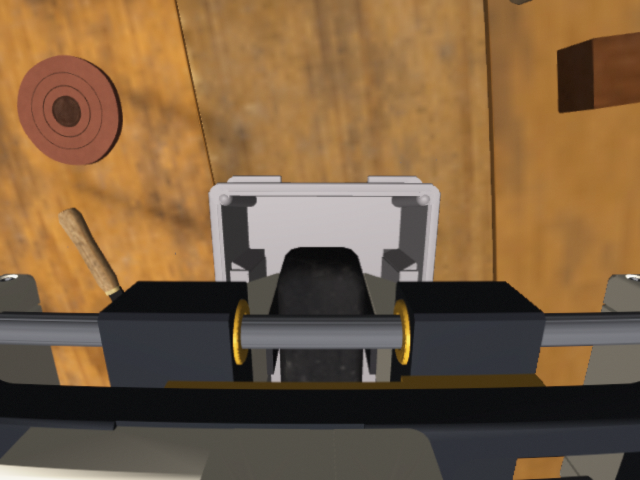

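```bash
python3 -c "
from h import *
c=load('w13.npz');c=dict(c)
P=pt(c,[(320,252),(320,260),(320,275),(290,262),(350,262)])
T=tool();print(np.round((P-T[:3,3])@T[:3,:3]*1000,1))"; python3 -m handwheel '[[[2,20,-2,0],[2,45,-2,0],[2,65,-2,0],[2,80,-2,0],[2,88,-2,0],[2,90,-2,0],[2,90,-2,0]]]'; python3 -c "
from h import *
rel(.4591,-.3374,.0845,-8.4)"
```

```text
[[ -0.5   9.6  24.3]
 [ -0.5   0.3  24. ]
 [ -0.5 -10.1  21.9]
 [-12.2   0.4  23.1]
 [ 11.1  -1.1  23.7]]
time_s: 35.48
position: [0.4597, -0.3394, 0.0922]
tool_rot: [-1.568, 0.115, -0.116]
contact_force: [-0.2, 0.5, -1.2]
gripper_width: 0.0337
now [ 459.7 -339.4   92.2] th -8.4 tilt 0.04 q [ 0.36  0.54  0.29  1.89 -0.22  0.74  0.63] t 35.48
row [-0.9  7.7  1.9] -0.0
```

```bash
python3 -m handwheel '[[[-0.5,4,2,0],[-0.5,7.5,2,0],[-0.5,7.5,2,0]]]'; python3 -m handwheel '[[[0,1,0,0],[0,1,0,0]]]'
```

```text
time_s: 35.85
position: [0.4592, -0.337, 0.0842]
tool_rot: [-1.568, 0.115, -0.115]
contact_force: [0.1, -0.7, -0.5]
gripper_width: 0.0337
time_s: 36.1
position: [0.4592, -0.3371, 0.0839]
tool_rot: [-1.567, 0.115, -0.116]
contact_force: [-0.8, 1.4, 5.2]
gripper_width: 0.034
```

Contact with the floor at the expected height; release and lift straight up.

```bash
python3 -m handwheel '[[[0,0,0,0],[0,0,0,0],[0,0,0,0]]]' 46;  python3 -m handwheel '[[[0,-10,0,0],[0,-30,0,0],[0,-60,0,0],[0,-95,0,0],[0,-125,0,0],[0,-125,0,0]]]'; python3 -c "
from h import *
snap('side','s14');im=cv2.imread('pics/s14.png');cv2.imwrite('pics/s14c.png',cv2.resize(im[250:450,330:550],None,fx=3,fy=3))
rel(.42,.0,.2,20);rel(.39,.2,.2,15)"
```

```text
time_s: 36.48
position: [0.4592, -0.3372, 0.0832]
tool_rot: [-1.568, 0.116, -0.115]
contact_force: [-0.2, -0.3, -0.1]
gripper_width: 0.0457
time_s: 37.22
position: [0.4607, -0.3384, 0.2117]
tool_rot: [-1.57, 0.111, -0.12]
contact_force: [0.1, -0.2, 0.1]
gripper_width: 0.0464
now [ 459.8 -337.6  209.9] th -8.4 tilt 0.18 q [ 0.31  0.38  0.34  1.82 -0.15  0.97  0.57] t 37.27
row [-88.9   9.4 328.2] -28.4
now [ 459.8 -337.6  209.9] th -8.4 tilt 0.18 q [ 0.31  0.38  0.34  1.82 -0.15  0.97  0.57] t 37.27
row [-147.9    9.   521.6] -23.4
```

View pics/s14c.png

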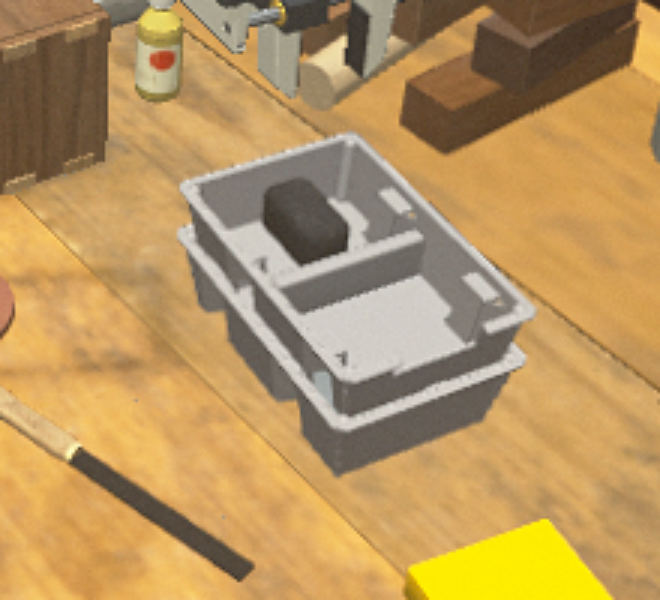

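```bash
python3 -c "
from h import *
c=load('w1.npz');print(np.round(pt(c,[(185,160),(140,240),(175,155),(160,200),(165,62)])*1000))"
python3 -m handwheel '[[[-15,0,50,0],[-35,4,105,-3],[-50,6,160,-6],[-65,8,215,-10],[-80,9,270,-15],[-95,9,325,-20],[-110,9,380,-23],[-125,9,435,-23]]]' 50; python3 -c "
from h import *
rel(.385,.23,.2,15)"
```

```text
[[328. 277.  17.]
 [293. 213.  17.]
 [322. 280.  21.]
 [310. 246.  18.]
 [311. 343.  11.]]
time_s: 38.28
position: [0.3981, 0.113, 0.1987]
tool_rot: [-1.562, -0.199, 0.201]
contact_force: [1.3, 0.2, 0.4]
gripper_width: 0.0498
now [398.1 113.  198.7] th 14.6 tilt 0.07 q [-0.33  0.11 -0.01  2.17  0.    0.86 -0.09] t 38.27
row [ 16.9  -1.4 116.5] -0.4
```

```bash
python3 -m handwheel '[[[5,0,40,0],[12,5,80,0],[18,30,115,0],[18,45,120,0],[18,45,120,0]]]'; python3 -c "
from h import *
c=snap('wrist','w15');H,S,V=hsv(c)
rel(.3878,.2402,.0245,15.1)
blob(c,topmask(c,.012,.0195)&((H<6)|(H>172)),(200,100,450,280),.016,'burr depth')"
```

```text
time_s: 38.9
position: [0.3849, 0.2309, 0.1525]
tool_rot: [-1.564, -0.197, 0.204]
contact_force: [-0.4, -0.2, 0.2]
gripper_width: 0.0501
now [385.8 230.7 153.4] th 14.5 tilt 0.18 q [-0.5   0.25 -0.11  2.13  0.04  0.77 -0.38] t 38.95
row [  4.7 128.9   8.9] -0.6
burr depth c 389.5 230.1 size 18.9 44.3 long-side ang -74.6 short 15.4 px [315 205  26  57] depth z 42.1
```

View pics/w15.png

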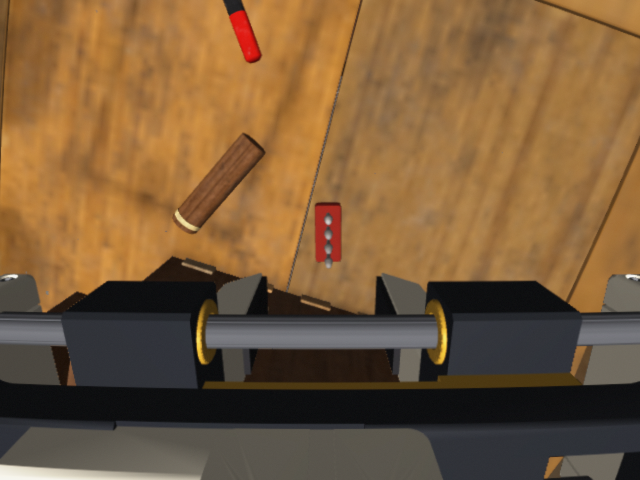

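```bash
python3 -m handwheel '[[[4,25,9,-0.6],[4,55,9,-0.6],[4,85,9,-0.6],[4,105,9,-0.6],[4,118,9,-0.6],[4,118,9,-0.6]]]'; python3 -c "
from h import *
rel(.3876,.240,.0245,15.1)"
```

```text
time_s: 39.7
position: [0.3882, 0.2409, 0.0361]
tool_rot: [-1.562, -0.206, 0.208]
contact_force: [-0.6, -0.3, -0.8]
gripper_width: 0.0499
now [388.2 240.9  36.1] th 15.1 tilt 0.06 q [-0.54  0.49 -0.09  2.17  0.09  0.49 -0.43] t 39.7
row [-0.8 11.6 -0.7] 0.0
```

```bash
python3 -m handwheel '[[[-0.8,6,0,0],[-0.8,11,0,0],[-0.8,11,0,0]]]'; python3 -m handwheel '[[[0,0,0,0],[0,0,0,0],[0,0,0,0],[0,0,0,0],[0,0,0,0]]]' 10;  python3 -m handwheel '[[[0,-12,3,0],[0,-40,5,0],[0,-80,5,0],[0,-125,5,0],[0,-165,5,0],[0,-180,5,0]]]'; python3 -c "
from h import *
snap('wrist','w16');rel(.40,.0,.2,-4)"
```

```text
time_s: 40.08
position: [0.3872, 0.2416, 0.0253]
tool_rot: [-1.561, -0.208, 0.208]
contact_force: [0.3, -0.8, -0.0]
gripper_width: 0.0504
time_s: 40.7
position: [0.3874, 0.2417, 0.0254]
tool_rot: [-1.561, -0.208, 0.208]
contact_force: [-0.0, -0.8, 1.1]
gripper_width: 0.0197
time_s: 41.45
position: [0.387, 0.2474, 0.2084]
tool_rot: [-1.559, -0.211, 0.204]
contact_force: [-0.1, -0.0, -0.9]
gripper_width: 0.0196
now [387.3 247.6 208.9] th 15.2 tilt 0.31 q [-0.51  0.18 -0.12  2.06  0.03  0.89 -0.39] t 41.5
row [ -52.6    8.2 -242.3] 19.2
```

View pics/w16.png

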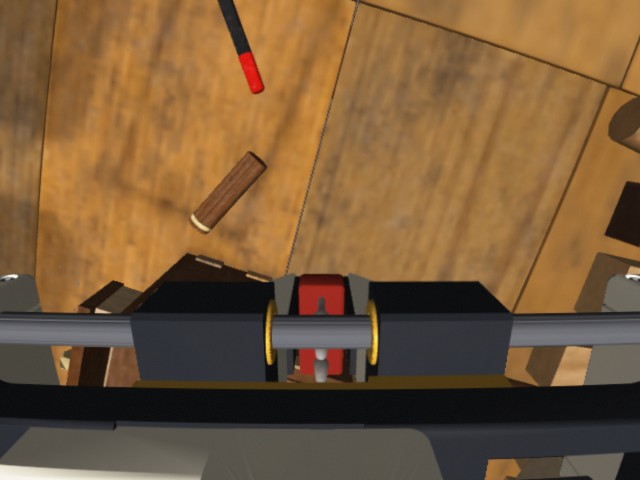

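```bash
python3 -m handwheel '[[[-10,3,-30,3],[-20,6,-75,6],[-30,8,-125,10],[-40,8,-180,15],[-52,8,-235,19],[-58,8,-290,19],[-62,8,-345,19],[-64,8,-400,20]]]'; python3 -c "
from h import *
rel(.4463,-.4237,.2,-8.4)"
```

```text
time_s: 42.5
position: [0.4281, -0.1577, 0.1963]
tool_rot: [-1.569, 0.068, -0.065]
contact_force: [0.4, 0.7, -0.4]
gripper_width: 0.0197
now [ 428.1 -157.7  196.3] th -4.8 tilt 0.11 q [ 0.05  0.2   0.28  2.09 -0.07  0.87  0.28] t 42.5
row [  40.5   -3.9 -263.5] 3.6
```

```bash
python3 -m handwheel '[[[8,-3,-50,1],[16,-3,-105,2],[24,-3,-160,3],[34,-3,-215,3.6],[40,-3,-255,3.6],[40,-3,-264,3.6],[40,-3,-264,3.6]]]'; python3 -c "
from h import *
snap('wrist','w17');snap('side','s17');rel(.4463,-.4237,.084,-8.4)
im=cv2.imread('pics/s17.png');cv2.imwrite('pics/s17c.png',cv2.resize(im[230:450,330:550],None,fx=2.7,fy=2.7))"
```

```text
time_s: 43.38
position: [0.4457, -0.4221, 0.1988]
tool_rot: [-1.566, 0.118, -0.114]
contact_force: [0.6, 0.5, 0.5]
gripper_width: 0.0195
now [ 446.8 -420.6  199.4] th -8.3 tilt 0.14 q [ 0.43  0.47  0.38  1.71 -0.2   0.99  0.73] t 43.48
row [ 1.000e-01  1.154e+02 -3.300e+00] 0.1
```

View pics/s17c.png

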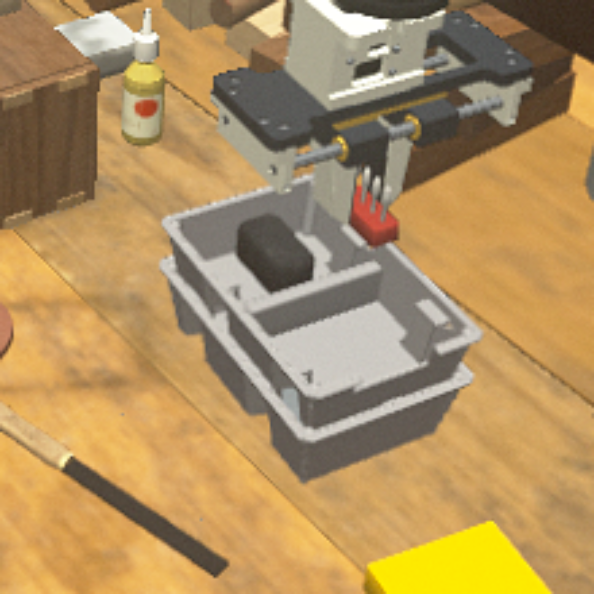

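View pics/w17.png

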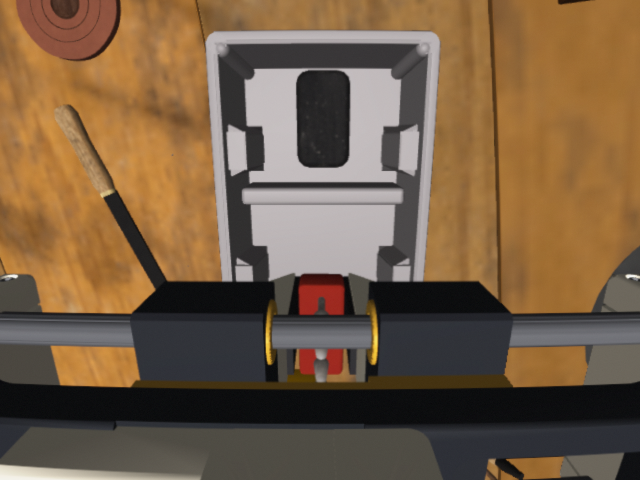

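```bash
python3 -c "
from h import *
c=load('w17.npz')
blob(c,topmask(c,.084,.0935),(230,175,420,215),.090,'rib')
blob(c,topmask(c,.0925,.100),(285,60,360,175),.096,'loupe')"; python3 -m handwheel '[[[0,25,-3,0],[0,55,-3,0],[0,80,-3,0],[0,98,-3,0],[0,106,-3,0],[0,108,-3,0],[0,108,-3,0]]]'; python3 -c "
from h import *
rel(.4463,-.4237,.084,-8.4)"
```

```text
rib c 451.0 -390.0 size 12.2 107.9 long-side ang -8.4 short 81.6 px [242 186 162  19] depth z 89.8
loupe c 458.4 -342.6 size 32.2 56.8 long-side ang 81.5 short -8.5 px [297  71  53  96] depth z 97.1
time_s: 44.35
position: [0.4466, -0.4261, 0.093]
tool_rot: [-1.568, 0.115, -0.116]
contact_force: [0.1, 0.6, -0.4]
gripper_width: 0.0197
now [ 446.6 -426.1   93. ] th -8.4 tilt 0.07 q [ 0.47  0.61  0.33  1.77 -0.27  0.8   0.79] t 44.35
row [-0.6  9.   2.3] -0.0
```

```bash
python3 -m handwheel '[[[0,5,2,0],[0,8.5,2,0],[0,9,2,0]]]'; python3 -m handwheel '[[[0,1,0,0],[0,1,0,0]]]'
```

```text
time_s: 44.72
position: [0.4467, -0.4235, 0.0835]
tool_rot: [-1.567, 0.115, -0.115]
contact_force: [-0.4, 1.5, 4.4]
gripper_width: 0.0195
time_s: 44.98
position: [0.4467, -0.4236, 0.0834]
tool_rot: [-1.567, 0.115, -0.116]
contact_force: [-2.5, 2.6, 8.6]
gripper_width: 0.0197
```

```bash
python3 -m handwheel '[[[0,0,0,0],[0,0,0,0],[0,0,0,0]]]' 36;  python3 -m handwheel '[[[0,-10,0,0],[0,-30,0,0],[0,-60,0,0],[0,-95,0,0],[0,-120,-20,0],[0,-120,-60,0],[0,-120,-70,0],[0,-120,-70,0]]]'; python3 -c "
from h import *
c=snap('wrist','w18');snap('side','s18');print(manip.sense()['position'],manip.sense()['time_s'])
im=cv2.imread('pics/s18.png');cv2.imwrite('pics/s18c.png',cv2.resize(im[230:450,330:550],None,fx=2.7,fy=2.7))
blob(c,topmask(c,.084,.0935),(230,100,420,240),.090,'rib')
H,S,V=hsv(c)
blob(c,((H<6)|(H>172))&(S>130)&topmask(c,.066,.08),(200,100,450,275),.074,'burr')
blob(c,topmask(c,.0925,.100)&(V<80),(270,0,370,180),.096,'loupe')"
```

```text
time_s: 45.35
position: [0.4463, -0.4237, 0.082]
tool_rot: [-1.568, 0.116, -0.115]
contact_force: [-0.6, 0.4, -0.1]
gripper_width: 0.0356
time_s: 46.35
position: [0.4357, -0.4934, 0.2029]
tool_rot: [-1.568, 0.116, -0.117]
contact_force: [0.5, 0.6, -0.8]
gripper_width: 0.0359
[ 0.43670565 -0.49156874  0.2022352 ] 46.45
rib c 498.2 -454.9 size 31.9 88.6 long-side ang 58.7 short -31.3 px [358 100  61 127] depth z 79.8
burr c 444.7 -435.4 size 19.2 43.4 long-side ang 81.5 short -8.5 px [308 121  28  64] depth z 73.3
loupe c 455.6 -358.8 size 26.0 31.7 long-side ang -8.5 short 81.5 px [294   0  54  48] depth z 97.2
```

View pics/w18.png

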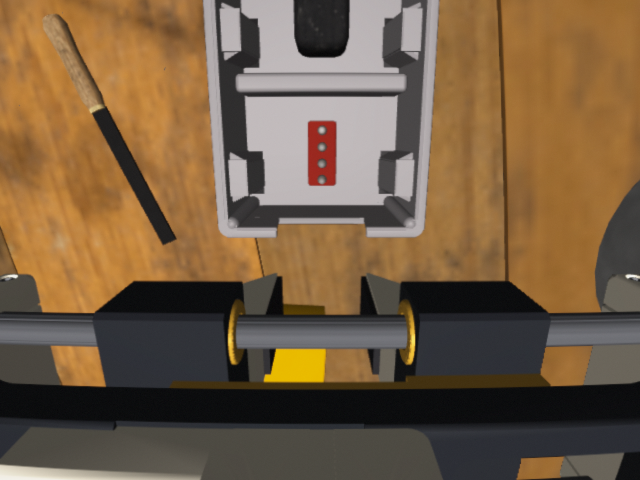

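View pics/s18c.png

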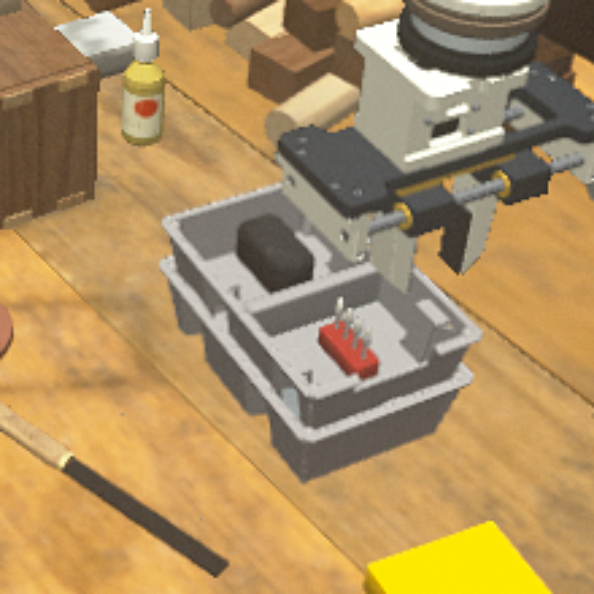

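```bash
python3 -m handwheel '[[[0,0,0,0],[0,0,0,0],[0,0,0,0],[0,0,0,0]]]'; python3 -c "
from h import *
c=load('w18.npz')
blob(c,topmask(c,.084,.0935),(235,65,410,100),.090,'rib')
print(manip.finish_job())"
```

```text
time_s: 46.95
position: [0.4362, -0.4928, 0.2023]
tool_rot: [-1.568, 0.115, -0.115]
contact_force: [-1.1, 0.3, -0.2]
gripper_width: 0.0359
rib c 451.1 -391.3 size 12.2 108.4 long-side ang -8.5 short 81.5 px [236  73 172  21] depth z 90.0
the job is handed in; nothing more can be done
None
```

The kit is packed and the job was handed in at about 47 s of the 128 s allowed; no verdict was reported.

**What I did:**
- I laid the large stone, then the small one, flat on the deep tote's floor, touching it down before letting go.
- I turned the shallow tote end for end and set it on the ledges.
- I put the loupe case in the bay on its -x side and the burr block in the bay on its +x side, the notch end.

**Last checks:**
- **Stack:** the rib top was at 90 mm, so the underside sits 54 mm up. The rib was centred at (451, -391) mm and the deep tote at (451, -391) mm, within about 1 mm. The notches are at opposite ends.
- **Stones:** both were flat in the wrist picture before stacking, with tops at 18 to 19.5 mm. They were out of sight after that.
- **Loupe case and burr block:** both looked upright in the wrist and side pictures. Tops were at 97 mm for the case and 73 mm for the red block, which matches standing on the shallow tote's floor.
- **Gripper:** it was open and clear of everything at z = 0.20 m.

**Readings that were off:** in the last picture, the first rib reading was spoiled by a bad search window, and a tighter one gave the value above. The loupe case was cut off at the picture's edge there, so its full outline was last measured just before the burr block went in.

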